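# Load the garage parts washer with its tipping skip

### The job

Put all the greasy nuts and sleeves from the cardboard sheet into the green skip, then push the skip over by its bar until it is fully tipped and has dumped them all into the grey washer tub, and ease it back fully upright without letting it slam. Also hang the steel drip cup by its own hook over the tub's rim, with the cup outside the tub and hanging clear of the bench. Leave the spray can, wrench and tape roll where they are.

Things in the scene. Friction and masses are not known exactly. Their poses are not given: they have to be found in the camera images.
- station: fixed station: open grey tub with a green tipping skip beside it on a stand. Origin on the bench under the skip's hinge, mid width; z up. Skip on its +y side, tub on its -y side: outside 240 along x, y = -215 to +5, walls 6 thick, rim 100 above the bench. Bearing posts and legs under the skip are part of it.
- tub_in (a point): centre of the tub's inner floor, 6 above the bench; axes as the station's. Inside 228 by 208.
- tub_end (a point): middle of the top of the tub's -y end wall (the end farthest from the skip), on the rim 100 above the bench; axes as the station's.
- skip (a joint): skip angle: 0 upright on its stop, grows as its back (+y side) is lifted over towards the tub, 1.95 fully tipped (stop). Over-centre: its weight holds it at either stop; balance at about 1.1 rad. It takes 2 to 5 N at the bar to lift it off a stop. It swings freely: let go between the stops it falls and slams. The hinge runs along the station's x.
- skip_hinge (a point): point on the hinge axis, middle of the width, 140 above the bench; its axes turn with the skip (equal to the station's when upright).
- skip_in (a point): centre of the skip's floor; axes turn with the skip. Flat floor 162 along x, y = -60 (hinge) to +58; walls 60 high (rim 200 above the bench when upright); on the -y side the front slopes out from the hinge to a lip 45 beyond it and 60 up.
- skip_bar (a point): middle of the skip's handle: a round bar 12 thick along the skip's x, 90 clear between its two arms. It is 155 along y and 85 up from the hinge in the skip's frame (225 above the bench when upright), about 41 off the top edge of the back wall, free all round. Axes turn with the skip.
- cup: steel drip cup, 52 in diameter, 35 tall, 110 to 185 g. Origin: centre of underside, z up. A strap 14 wide (y), 4 thick, top 66 up, runs over the mouth along x from -27 to 47, on uprights at x = -25.5 and 25.5; beyond the second it is the hook: a leg at x = 45.5 goes down to 38 up. The slot between upright and leg, x = 27 to 44, roof 62 up, goes over a wall.
- cup_hook_tip (a point): lower end of the hook's leg on the cup, at x = 45.5, z = 38 in the cup's frame; axes as the cup's.
- part1: greasy dark steel hex coupling nut, 34 across its flats (39 over corners); its x axis is square to one pair of flats, the others follow every 60 degrees, 30 tall; starts standing on end on the cardboard sheet. Origin at the centre of its underside, z along its axis (up as it starts). 60 to 130 g. May be absent (None).
- part2: greasy dark steel hex coupling nut, 34 across its flats (39 over corners); its x axis is square to one pair of flats, the others follow every 60 degrees, 30 tall; starts standing on end on the cardboard sheet. Origin at the centre of its underside, z along its axis (up as it starts). 60 to 130 g. May be absent (None).
- part3: greasy dark steel hex coupling nut, 34 across its flats (39 over corners); its x axis is square to one pair of flats, the others follow every 60 degrees, 30 tall; starts standing on end on the cardboard sheet. Origin at the centre of its underside, z along its axis (up as it starts). 60 to 130 g. May be absent (None).
- part4: greasy dark steel round sleeve, 36 in diameter, 30 tall; starts standing on end on the cardboard sheet. Origin at the centre of its underside, z along its axis (up as it starts). 60 to 130 g. May be absent (None).
- part5: greasy dark steel round sleeve, 36 in diameter, 30 tall; starts standing on end on the cardboard sheet. Origin at the centre of its underside, z along its axis (up as it starts). 60 to 130 g. May be absent (None).
- spray_can: bystander: aluminium can, 60 in diameter, 150 tall; origin at the centre of its underside.
- wrench: bystander: steel wrench lying on the bench; origin at the middle of its underside.
- tape_roll: bystander: grey tape roll lying flat, 76 in diameter, 24 high; origin at the centre of its underside.
Mind the look-alikes: they are no part of the job. Leave any orange look-alike of the part2 alone. What is shaped like the part3 but purple is not meant.

How it is judged:
On the way, in this order (a step that is already met when the one before it is completed fails the run):
1. all the nuts and sleeves lie in the upright skip (x of part1 in the frame of skip_in between -0.086 and 0.086 m and y of part1 in the frame of skip_in between -0.1 and 0.063 m and z of part1 in the frame of skip_in between -0.01 and 0.07 m and x of part2 in the frame of skip_in between -0.086 and 0.086 m and y of part2 in the frame of skip_in between -0.1 and 0.063 m and z of part2 in the frame of skip_in between -0.01 and 0.07 m and x of part3 in the frame of skip_in between -0.086 and 0.086 m and y of part3 in the frame of skip_in between -0.1 and 0.063 m and z of part3 in the frame of skip_in between -0.01 and 0.07 m and x of part4 in the frame of skip_in between -0.086 and 0.086 m and y of part4 in the frame of skip_in between -0.1 and 0.063 m and z of part4 in the frame of skip_in between -0.01 and 0.07 m and x of part5 in the frame of skip_in between -0.086 and 0.086 m and y of part5 in the frame of skip_in between -0.1 and 0.063 m and z of part5 in the frame of skip_in between -0.01 and 0.07 m and value of joint skip below 0.1 rad), for 0.3 s.
2. the skip is tipped over past its balance to the dumping stop (value of joint skip above 1.75 rad), for 0.2 s.
3. the skip is back upright (value of joint skip below 0.08 rad), for 0.3 s.
At the end, for the whole second after the job is handed in: All nuts and sleeves in the tub; skip within 0.08 rad of upright; cup at rest on the tub's rim at an end or side wall, hook tip inside and below the rim, cup outside, underside 15 to 60 mm above the bench, tilted under 0.4 rad (x of part1 in the frame of tub_in between -0.118 and 0.118 m and y of part1 in the frame of tub_in between -0.108 and 0.108 m and z of part1 in the frame of tub_in between -0.01 and 0.09 m and x of part2 in the frame of tub_in between -0.118 and 0.118 m and y of part2 in the frame of tub_in between -0.108 and 0.108 m and z of part2 in the frame of tub_in between -0.01 and 0.09 m and x of part3 in the frame of tub_in between -0.118 and 0.118 m and y of part3 in the frame of tub_in between -0.108 and 0.108 m and z of part3 in the frame of tub_in between -0.01 and 0.09 m and x of part4 in the frame of tub_in between -0.118 and 0.118 m and y of part4 in the frame of tub_in between -0.108 and 0.108 m and z of part4 in the frame of tub_in between -0.01 and 0.09 m and x of part5 in the frame of tub_in between -0.118 and 0.118 m and y of part5 in the frame of tub_in between -0.108 and 0.108 m and z of part5 in the frame of tub_in between -0.01 and 0.09 m and value of joint skip below 0.08 rad and x of cup_hook_tip in the frame of tub_in between -0.116 and 0.116 m and y of cup_hook_tip in the frame of tub_in between -0.106 and 0.106 m and z of cup_hook_tip in the frame of tub_in between 0.02 and 0.092 m and (y of cup in the frame of tub_in below -0.115 m or x of cup in the frame of tub_in below -0.125 m or x of cup in the frame of tub_in above 0.125 m) and height (world z) of cup between 0.015 and 0.06 m and angle between cup's own z axis and vertical below 0.4 rad and linear speed of cup below 0.03 m/s and contact force between cup and station above 0.2 N); the robot touches nothing.
It fails at once if the skip slams back onto its upright stop (faster than 2.5 rad/s in the last 0.3 rad) (value of joint skip below 0.3 rad and velocity of joint skip below -2.5 rad/s).
It fails at once if the spray can is disturbed (moved over 30 mm) (distance of spray_can from where it was at the start of the episode above 0.03 m).
It fails at once if the wrench is disturbed (moved over 30 mm) (distance of wrench from where it was at the start of the episode above 0.03 m).
It fails at once if the tape roll is disturbed (moved over 30 mm) (distance of tape_roll from where it was at the start of the episode above 0.03 m).
Of part1, part2, part3, part4, part5 only 3 to 5 are there at a start; the rules pass over those that are not, and their reading is None.
At some moment in a run one of part1, part2, part3, part4, part5 may be knocked a few centimetres aside while the robot is not near it.
It also fails if it takes over 210 s, if anything falls off the work surface, if the arm or the gripper's body presses on something with over 40 N, if the wrist force passes 120 N, or if a joint passes its speed limit or range.

### The arm

A 6-joint arm with a two-finger parallel gripper is mounted at the origin on the work surface. World frame = base frame: x ahead of the robot, y to its left, z up, the work surface at z = 0. Lengths are in m, angles in rad, forces in N, time in s.
With the tool pointing down it reaches from about 0.25 to 0.725 m from the base axis. Payload 4 kg.
Tool frame: the origin (TCP) lies on the centre line of the jaws, within the pads' length; the fingertips stand 17 mm ahead of it and the grasp point (between the pads) lies 2 mm behind it; z points along the fingers, x is the direction in which the jaws open and shut, and the axes are right-handed (so a half turn about z gives the same grasp; the last joint's range is limited). The gripper opens to 85 mm and grips with 20 to 120 N. Pads are 22 mm wide; open, the fingers measure 114 mm over their backs; the gripper's body (76 mm by 85 mm) begins 54 mm behind the grasp point. The pads swing forward as they close: fully open they stand 13 mm farther back than shut.
Start: joints at [1.273, 0.241, 0.005, 1.335, 0, 1.571], TCP at [0.147, 0.478, 0.212] pointing down, gripper open.
Joint ranges: [-2.72, 2.72], [-1.05, 1.87], [-1.09, 1.28], [-1.99, 2.15], [-1.42, 1.44], [-3.14, 3.14]. Speed limits (rad/s): [2.79, 2.79, 3.14, 3.14, 3.14, 3.14].

### API

Orientations are given as a unit quaternion [x, y, z, w].
In Python, from workcell import bot gives the robot as it stands.
- The arm moves only by the tool jog_arm, never from a script. Its arguments are lists of equal length, an entry for each row: "jaw": the closure, from 0 (fully open) to 1 (shut); "linear": the shift along the tool's x, y, z in m, a list of three; "delta_rot": the turn, a rotation vector about the tool's x, y, z in degrees, a list of three. A call has exactly 8 rows; each row is the pose to reach, as a shift and turn from the pose commanded when the call began, along the tool's axes at that moment; what a row does not reach only later rows make up. A row lasts 1/12 s, in which the tool goes at most 41.7 mm and 7.16 degrees, less where a joint would pass 70% of its speed; a pose out of reach is approached as far as the arm can. A call with a gripper value outside its range is refused whole. The fingers move at their own pace and stop on an object; the grip force is fixed at half the most. Time passes only in rows, so rows that repeat a pose let the fingers close, or fill a call up. It gives the time, the measured TCP pose, the force and the opening at its end, in the units of the state.
- bot.get_obs(): the state, without advancing time (a new reading comes with each control period).
- bot.camera(name): name is "scene" or "top" or "wrist"; returns (picture, depth): 400x640x3 uint8, red, green, blue; 400x640 float32, m along the optical axis (not along the pixel's ray), 0 where there is no reading.
- bot.calibration(name): a dict with "fovy" (degrees; the focal length in pixels is half the picture's height over the tangent of half this angle, whatever the lens; pixels are square), "cx", "cy" (the principal point, pixels), "origin" and "orientation" of the camera in the world. Camera axes: x right, y down, z forward; pixel columns grow to the right and rows downward; lengths in m; the calibration is good to about 2 mm. A picture is of the moment at which its call begins: read the wrist's pose just before it. calibration takes no time and is no camera call; for the wrist camera it gives the pose at the moment of the call.
- bot.job_done(): hands the job in, once; it reports no verdict.
The state is a dict: "clock": time; "joint_pos": joint angles; "joint_vel": joint speeds; "tau": joint torques, N m; "eef_pos": TCP position; "tool_rot": TCP orientation; "ft_force": force on the tool from outside, world axes, zero at the start; "ft_torque": the same for the moment, N m; "grip_width": finger opening in m.
Only numpy, scipy, OpenCV 4.12 (cv2) and the standard library are available. Lean on these libraries where they do the work, as an engineer would, in place of code of your own. Each camera call takes 0.05 s, during which the arm holds its last target.

## Working session

There is one attempt and no reset: what is moved stays moved. The work goes in short steps, Python scripts to look and compute and a tool call to move; the robot and the scene stay as the last step left them, time stands still between calls to the robot, and variables do not carry over. Pictures are saved under pics/ and viewed, and the job is handed in when it is done.

Besides the shell and the picture viewer there is one more tool, called after ">>>" as a command line: name --argument value ..., lists and objects as JSON in quotes. jog_arm: Moves the arm, as the interface text tells. Its arguments: {"type":"object","properties":{"jaw":{"type":"array","items":{"type":"number"}},"linear":{"type":"array","items":{"type":"array","items":{"type":"number"}}},"delta_rot":{"type":"array","items":{"type":"array","items":{"type":"number"}}}},"required":["jaw","linear","delta_rot"]}

```bash
ls -la; mkdir -p pics; cat > h.py <<'E'
import numpy as np, cv2
from workcell import bot
from scipy.spatial.transform import Rotation as R
def cam(name,fn=None):
    c=bot.calibration(name); im,d=bot.camera(name)
    if fn: cv2.imwrite('pics/'+fn,im[:,:,::-1]); np.savez('pics/'+fn[:-4]+'.npz',im=im,d=d,f=200/np.tan(np.radians(c['fovy'])/2),cx=c['cx'],cy=c['cy'],o=c['origin'],q=c['orientation'])
    return im,d,c
def world(fn):
    z=np.load('pics/'+fn[:-4]+'.npz'); d=z['d']; v,u=np.mgrid[0:400,0:640]
    P=np.stack([(u-z['cx'])/z['f']*d,(v-z['cy'])/z['f']*d,d],-1)
    return P@R.from_quat(z['q']).as_matrix().T+z['o'],z['im'],d
def st():
    o=bot.get_obs(); print({k:np.round(v,4).tolist() for k,v in o.items()})
E
python3 - <<'E'
from h import *
st()
for n in ['scene','top','wrist']:
    c=cam(n,n+'0.png')[2]; print(n,c)
st()
E
```

```text
total 12
drwxr-xr-x  3 agent agent 4096 Dec  7 05:35 .
drwxr-xr-x 23 root  root  4096 Dec  7 05:35 ..
drwxr-xr-x  2 agent agent 4096 Dec  7 05:35 pics
{'clock': 0.0, 'joint_pos': [1.273, 0.2414, 0.0037, 1.3352, 0.0, 1.5708], 'joint_vel': [-0.0007, -0.0003, 0.0004, -0.0016, -0.0, -0.001], 'tau': [0.0024, -37.2322, 25.2406, 0.0171, 0.0003, 0.0], 'eef_pos': [0.1465, 0.4774, 0.2108], 'tool_rot': [0.8042, 0.5944, -0.0008, 0.0006], 'ft_force': [-0.1277, 0.1297, 1.2409], 'ft_torque': [0.0089, -0.0042, 0.0128], 'grip_width': 0.0852}
scene {'fovy': 42.829397054723756, 'cx': 315.50489608090305, 'cy': 204.81620578646798, 'origin': array([1.05852852, 0.97464729, 0.83275781]), 'orientation': array([ 0.22216087,  0.84264947, -0.47247369, -0.13173846])}
top {'fovy': 42.84975306319046, 'cx': 311.2371956573339, 'cy': 196.92720994375836, 'origin': array([ 0.16375355, -0.00776026,  1.72091679]), 'orientation': array([ 0.72113777, -0.68390811,  0.07505585, -0.08121961])}
wrist {'fovy': 60.23944727941917, 'cx': 320.3591632588565, 'cy': 192.3609505602437, 'origin': array([0.07000124, 0.50104385, 0.37370004]), 'orientation': array([0.79383016, 0.58724582, 0.09285258, 0.12788441])}
{'clock': 0.15, 'joint_pos': [1.273, 0.2413, 0.0041, 1.3352, 0.0, 1.5708], 'joint_vel': [-0.0001, -0.0023, 0.0038, -0.0002, -0.0005, -0.0002], 'tau': [-0.0001, -37.2635, 25.2639, 0.0123, 0.0, -0.0], 'eef_pos': [0.1466, 0.4775, 0.211], 'tool_rot': [0.8042, 0.5944, -0.0006, 0.0005], 'ft_force': [-0.2652, 0.3629, 0.4781], 'ft_torque': [0.0294, 0.0461, 0.0275], 'grip_width': 0.0852}
```

View pics/scene0.png

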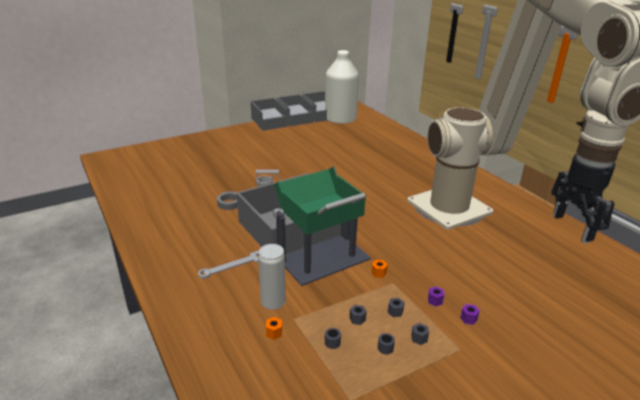

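View pics/top0.png

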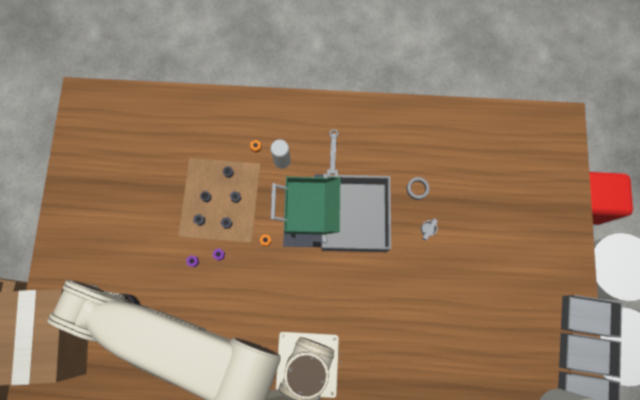

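View pics/wrist0.png

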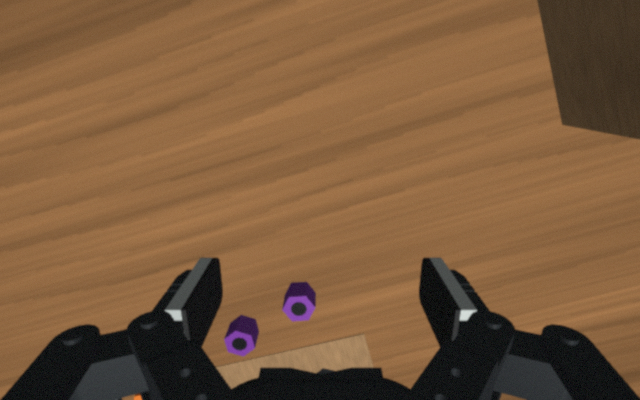

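```bash
python3 - <<'E'
from h import *
P,im,d=world('top0.png')
def crop(fn,x0,y0,x1,y1,s,out):
    i=cv2.imread('pics/'+fn)[y0:y1,x0:x1]; cv2.imwrite('pics/'+out,cv2.resize(i,None,fx=s,fy=s,interpolation=cv2.INTER_CUBIC))
crop('top0.png',170,120,330,270,5,'c1.png')
crop('top0.png',260,120,450,260,4,'c2.png')
for n,(u,v) in dict(p1=(228,172),p2=(205,196),p3=(235,197),p4=(199,220),p5=(226,223),or1=(255,145),or2=(265,240),pu1=(193,261),pu2=(218,254),can=(280,146),tape=(409,188),cup=(430,230),rim1=(388,178),rim2=(388,249),rim3=(388,213),bar1=(274,185),bar2=(274,203),bar3=(274,219),wr1=(333,150),sheet=(216,180),bench=(450,150)).items():
    print(n,P[v,u].round(4))
E
```

```text
p1 [0.6142 0.3063 0.0391]
p2 [0.5293 0.3799 0.0246]
p3 [0.5309 0.277  0.0259]
p4 [0.4456 0.3922 0.0233]
p5 [0.439  0.2987 0.0306]
or1 [0.7168 0.222  0.0358]
or2 [0.3887 0.1637 0.0295]
pu1 [0.3063 0.3966 0.0297]
pu2 [0.3338 0.3161 0.0295]
can [0.6794 0.1252 0.1524]
tape [ 0.5945 -0.3155  0.0227]
cup [ 0.446  -0.3787  0.0623]
rim1 [ 0.6058 -0.2325  0.0977]
rim2 [ 0.3744 -0.2403  0.0761]
rim3 [ 0.4911 -0.2367  0.0845]
bar1 [0.5298 0.1284 0.2305]
bar2 [0.4747 0.1247 0.229 ]
bar3 [ 0.4671  0.1414 -0.0033]
wr1 [ 0.718  -0.0495  0.0199]
sheet [ 0.5943  0.3533 -0.0024]
bench [ 0.7469 -0.4632 -0.0024]
```

View pics/c1.png

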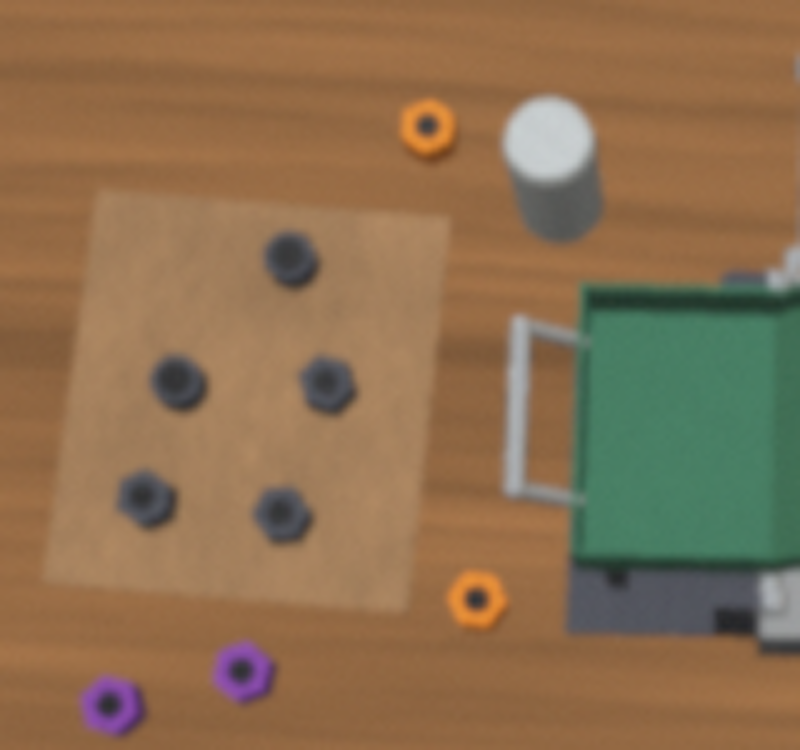

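View pics/c2.png

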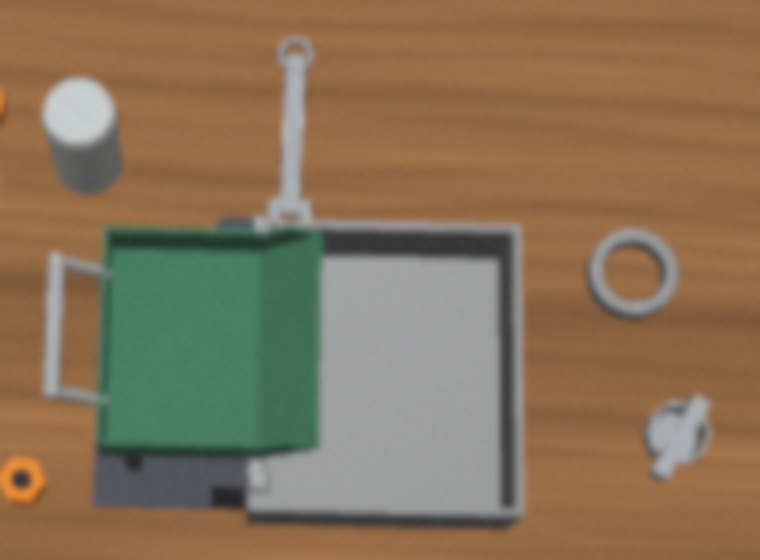

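```bash
cat >> h.py <<'E'
def ray(fn,u,v,h):
    z=np.load('pics/'+fn[:-4]+'.npz'); r=R.from_quat(z['q']).as_matrix()@np.array([(u-z['cx'])/z['f'],(v-z['cy'])/z['f'],1]); o=z['o']
    return o+r*(h-o[2])/r[2]
E
python3 - <<'E'
from h import *
for n,(u,v) in dict(s1=(290,254),s2=(178,382),h3=(327,382),h4=(146,498),h5=(282,514),or2=(477,599),or1=(428,127)).items(): print(n,ray('top0.png',u/5+170,v/5+120,.03).round(4))
for n,(u,v,h) in dict(rR=(521,227,.1),rL=(522,515,.1),rLpost=(249,515,.1),bar1=(57,255,.228),bar2=(50,396,.228),skipL=(104,449,.2),skipT=(108,229,.2),lipT=(322,232,.2),lipB=(317,447,.2),tape=(633,272,.024),canTop=(79,113,.15),cupA=(660,475,.066),cupB=(702,400,.066),cupC=(676,433,.0),cuprim=(678,432,.035)).items(): print(n,ray('top0.png',u/4+260,v/4+120,h).round(4))
E
```

```text
s1 [0.6209 0.3084 0.03  ]
s2 [0.5269 0.3765 0.03  ]
h3 [0.5322 0.2752 0.03  ]
h4 [0.4459 0.3901 0.03  ]
h5 [0.4398 0.2976 0.03  ]
or2 [0.3894 0.1623 0.03  ]
or1 [0.7174 0.2205 0.03  ]
rR [ 0.6098 -0.2395  0.1   ]
rL [ 0.3725 -0.2449  0.1   ]
rLpost [ 0.361  -0.0278  0.1   ]
bar1 [0.5343 0.1281 0.228 ]
bar2 [0.4262 0.1259 0.228 ]
skipL [0.3928 0.0849 0.2   ]
skipT [0.5639 0.0928 0.2   ]
lipT [ 0.5702 -0.0721  0.2   ]
lipB [ 0.4028 -0.0752  0.2   ]
tape [ 0.5959 -0.3468  0.024 ]
canTop [0.6725 0.1257 0.15  ]
cupA [ 0.4156 -0.3617  0.066 ]
cupB [ 0.4796 -0.3959  0.066 ]
cupC [ 0.4625 -0.3893 -0.    ]
cuprim [ 0.4573 -0.3832  0.035 ]
```

```bash
cat >> h.py <<'E'
def go(p,yaw=None,tilt=None):
    """print linear/rot to go from current measured pose to p with tool down & yaw deg"""
    o=bot.get_obs(); M=R.from_quat(o['tool_rot'])
    lin=M.as_matrix().T@(np.array(p)-o['eef_pos'])
    print('lin',(lin).round(4).tolist())
    if yaw is not None:
        a=np.radians(yaw); T=np.array([[np.cos(a),np.sin(a),0],[np.sin(a),-np.cos(a),0],[0,0,-1]]).T
        T=np.array([[np.cos(a),np.sin(a),0],[np.sin(a),-np.cos(a),0],[0,0,-1.]])
        print('rot',np.degrees((M.inv()*R.from_matrix(T)).as_rotvec()).round(2).tolist())
E
python3 - <<'E'
from h import *
c=bot.calibration('wrist');o=bot.get_obs();M=R.from_quat(o['tool_rot']).as_matrix()
print(M.round(3)); C=R.from_quat(c['orientation']).as_matrix(); print((M.T@C).round(3), M.T@(c['origin']-o['eef_pos']))
E
```

```text
[[ 0.293  0.956 -0.   ]
 [ 0.956 -0.293 -0.002]
 [-0.002 -0.    -1.   ]]
[[ 1.     0.001 -0.001]
 [-0.     0.95   0.312]
 [ 0.001 -0.312  0.95 ]] [-0.00019279 -0.08009194 -0.16278928]
```

>>> jog_arm --jaw '[0,0,0,0,0,0,0,0]' --linear '[[-0.003,0.035,-0.007],[-0.007,0.07,-0.015],[-0.01,0.105,-0.022],[-0.014,0.14,-0.03],[-0.017,0.175,-0.037],[-0.02,0.21,-0.045],[-0.024,0.245,-0.052],[-0.027,0.28,-0.06]]' --delta_rot '[[0,0,0],[0,0,0],[0,0,0],[0,0,0],[0,0,0],[0,0,0],[0,0,0],[0,0,0]]'

```text
clock: 0.82
eef_pos: [0.4077, 0.3688, 0.2717]
tool_rot: [0.804, 0.594, -0.0, 0.0]
ft_force: [-0.1, 1.3, 0.1]
grip_width: 0.0852
```

>>> jog_arm --jaw '[0,0,0,0,0,0,0,0]' --linear '[[-0.003,0.035,0],[-0.006,0.07,0],[-0.007,0.1,0],[-0.007,0.11,0],[-0.007,0.11,0],[-0.007,0.11,0],[-0.007,0.11,0],[-0.007,0.11,0]]' --delta_rot '[[0,0,0],[0,0,0],[0,0,0],[0,0,0],[0,0,0],[0,0,0],[0,0,0],[0,0,0]]'

```text
clock: 1.48
eef_pos: [0.5081, 0.3319, 0.272]
tool_rot: [0.804, 0.595, -0.0, -0.0]
ft_force: [0.8, 0.3, -0.3]
grip_width: 0.0854
```

```bash
python3 - <<'E'
from h import *
st(); cam('wrist','w1.png'); st()
i=cv2.imread('pics/w1.png'); cv2.imwrite('pics/w1b.png',i)
E
```

```text
{'clock': 1.4833, 'joint_pos': [0.5785, 0.4525, 0.4632, 1.5817, 0.0003, 0.8743], 'joint_vel': [0.0027, -0.0033, 0.0033, -0.0021, -0.0025, -0.0004], 'tau': [-0.4156, -47.3413, 25.7921, -0.0157, -0.0159, 0.0026], 'eef_pos': [0.5081, 0.3319, 0.272], 'tool_rot': [0.8036, 0.5952, -0.0001, -0.0002], 'ft_force': [0.7774, 0.252, -0.3446], 'ft_torque': [0.0016, 0.0028, -0.0511], 'grip_width': 0.0854}
{'clock': 1.5333, 'joint_pos': [0.5786, 0.4524, 0.4634, 1.5816, 0.0003, 0.8741], 'joint_vel': [0.0003, -0.0013, 0.0051, -0.0019, -0.0012, -0.0013], 'tau': [-0.2735, -47.4463, 25.783, -0.0101, -0.0102, 0.0021], 'eef_pos': [0.5082, 0.332, 0.2722], 'tool_rot': [0.8035, 0.5953, 0.0001, -0.0001], 'ft_force': [-0.0048, -0.3451, -0.9616], 'ft_torque': [0.0272, 0.0354, -0.0393], 'grip_width': 0.0851}
```

View pics/w1.png

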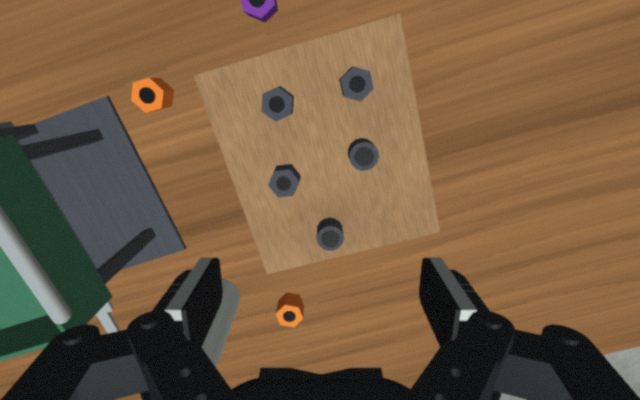

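```bash
python3 - <<'E'
import cv2
i=cv2.imread('pics/w1.png')[50:260,240:400]; cv2.imwrite('pics/w1c.png',cv2.resize(i,None,fx=5,fy=5,interpolation=cv2.INTER_CUBIC)[:600]); cv2.imwrite('pics/w1d.png',cv2.resize(i,None,fx=5,fy=5,interpolation=cv2.INTER_CUBIC)[500:])
E
```

```text
(no output)
```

View pics/w1c.png

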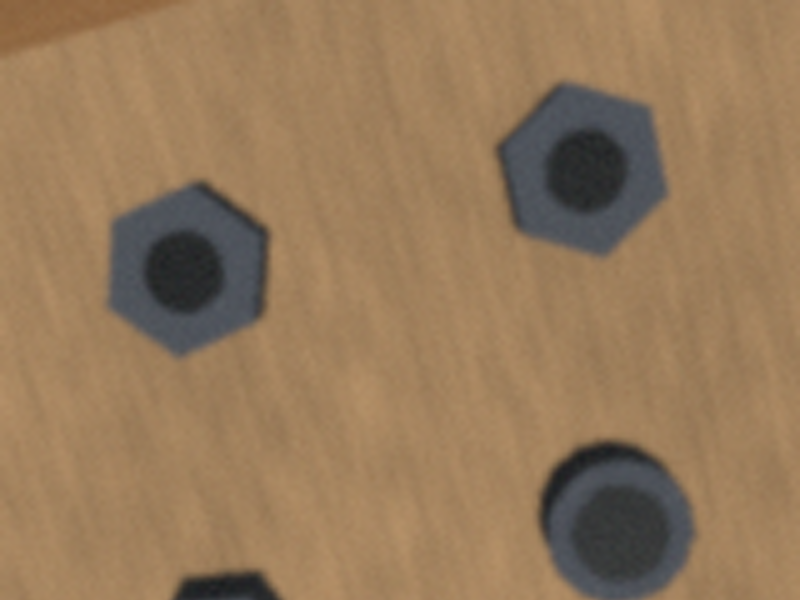

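View pics/w1d.png

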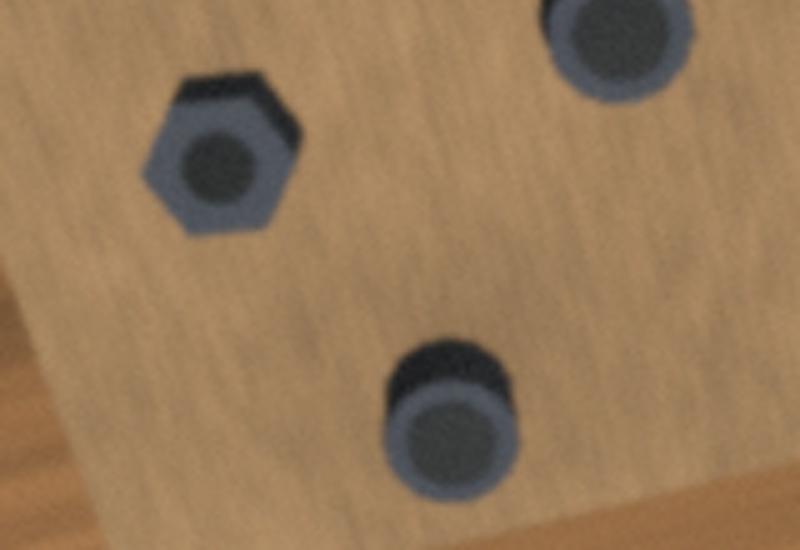

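```bash
python3 - <<'E'
from h import *
f='w1.png'
g=lambda u,v,d=0: ray(f,u/5+240,v/5+50+(100 if d else 0),.030)
C=dict(h5=(183,272,0),h4=(587,170,0),h3=(218,167,1),s2=(621,531,0),s1=(452,441,1))
for k,v in C.items(): print(k,g(*v).round(4))
K=dict(h5=[(195,185,0),(110,218,0),(108,303,0),(180,355,0),(258,318,0)],h4=[(565,85,0),(650,105,0),(667,192,0),(603,255,0),(520,232,0),(502,150,0)],h3=[(265,228,1),(190,236,1),(143,172,1),(183,100,1)])
for k,l in K.items():
    c=g(*C[k]); a=[(g(*p)-c)[:2] for p in l]
    an=[np.degrees(np.arctan2(q[1],q[0])) for q in a]
    m=np.degrees(np.angle(np.mean(np.exp(6j*np.radians(an)))))/6
    print(k,'corner ang mod60',(np.array(an)%60).round(1),[round(float(np.linalg.norm(q))*1e3,1) for q in a],'flat normals at',m+30)
P,im,d=world(f); print(P[104,300],P[104,278+8])
E
```

```text
h5 [0.4429 0.2991 0.03  ]
h4 [0.4483 0.393  0.03  ]
h3 [0.5343 0.2764 0.03  ]
s2 [0.5302 0.3794 0.03  ]
s1 [0.6219 0.3104 0.03  ]
h5 corner ang mod60 [32.8 36.6 34.6 38.7 41.7] [19.3, 19.9, 18.8, 18.7, 19.7] flat normals at 6.867005531375472
h4 corner ang mod60 [ 0.  58.6 58.5 56.1 55.4  0.5] [18.7, 19.3, 18.8, 18.9, 19.9, 19.6] flat normals at 28.18236178539619
h3 corner ang mod60 [18.3 20.2 17.1  8.1] [19.3, 19.4, 18.5, 18.7] flat normals at 46.10095917393964
[0.45155751 0.32268475 0.00242799] [0.4455873  0.30962112 0.03127232]
```

```bash
python3 - <<'E'
from h import *
go([.443,.299,.024],66.5)
E
```

```text
lin [-0.0506, -0.0527, 0.2482]
rot [-0.01, -0.02, 6.56]
```

>>> jog_arm --jaw '[0.3,0.3,0.3,0.3,0.3,0.3,0.3,0.3]' --linear '[[-0.02,-0.02,0.03],[-0.04,-0.04,0.06],[-0.0506,-0.0527,0.09],[-0.0506,-0.0527,0.125],[-0.0506,-0.0527,0.16],[-0.0506,-0.0527,0.195],[-0.0506,-0.0527,0.225],[-0.0506,-0.0527,0.248]]' --delta_rot '[[0,0,2],[0,0,4],[0,0,6.5],[0,0,6.5],[0,0,6.5],[0,0,6.5],[0,0,6.5],[0,0,6.5]]'

```text
clock: 2.2
eef_pos: [0.4421, 0.298, 0.0218]
tool_rot: [0.836, 0.549, -0.001, -0.0]
ft_force: [-0.6, -0.1, -0.3]
grip_width: 0.06
```

>>> jog_arm --jaw '[0.3,0.9,0.9,0.9,0.9,0.9,0.9,0.9]' --linear '[[0,0,0],[0,0,0],[0,0,0],[0,0,0],[0,0,0],[0,0,0],[0,0,0],[0,0,-0.02]]' --delta_rot '[[0,0,0],[0,0,0],[0,0,0],[0,0,0],[0,0,0],[0,0,0],[0,0,0],[0,0,0]]'

```text
clock: 2.87
eef_pos: [0.4419, 0.2965, 0.0411]
tool_rot: [0.837, 0.548, -0.003, 0.0]
ft_force: [0.2, -0.2, -0.1]
grip_width: 0.0083
```

>>> jog_arm --jaw '[0.3,0.3,0.3,0.3,0.3,0.3,0.3,0.3]' --linear '[[0,0,-0.03],[0,0,-0.06],[0,0,-0.1],[0,0,-0.13],[0,0,-0.13],[0,0,-0.13],[0,0,-0.13],[0,0,-0.13]]' --delta_rot '[[0,0,0],[0,0,0],[0,0,0],[0,0,0],[0,0,0],[0,0,0],[0,0,0],[0,0,0]]'

```text
clock: 3.53
eef_pos: [0.4433, 0.2974, 0.1721]
tool_rot: [0.837, 0.548, -0.002, 0.0]
ft_force: [0.3, -0.4, -0.0]
grip_width: 0.0595
```

```bash
python3 - <<'E'
from h import *
st(); cam('wrist','w2.png'); 
E
```

```text
{'clock': 3.5333, 'joint_pos': [0.5909, 0.3297, 0.0223, 1.2666, 0.0, 1.0023], 'joint_vel': [0.001, 0.0089, -0.0055, 0.0019, -0.0017, -0.0005], 'tau': [-0.0032, -41.8832, 25.3496, -0.008, -0.0002, 0.0], 'eef_pos': [0.4433, 0.2974, 0.1721], 'tool_rot': [0.8366, 0.5478, -0.0016, 0.0], 'ft_force': [0.2584, -0.3952, -0.0128], 'ft_torque': [0.0463, -0.0178, -0.0693], 'grip_width': 0.0595}
```

View pics/w2.png

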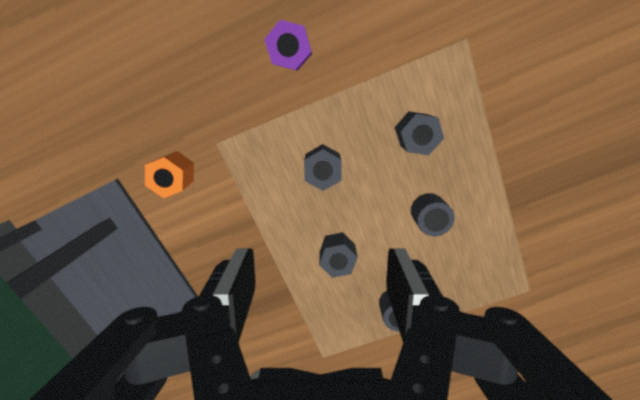

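```bash
python3 - <<'E'
from h import *
print(ray('w2.png',323,171,.03)); P,im,d=world('w2.png'); print(P[170,312],P[150,260])
i=cv2.imread('pics/w2.png')[100:280,260:480]; cv2.imwrite('pics/w2c.png',cv2.resize(i,None,fx=3.5,fy=3.5,interpolation=cv2.INTER_CUBIC))
go([.443,.297,.024],66.5)
E
```

```text
[0.44341369 0.29916368 0.03      ]
[0.43852609 0.29035531 0.03012149] [0.40601155 0.24857809 0.00317837]
lin [0.0, 0.0002, 0.1479]
rot [-0.12, 0.18, -0.07]
```

View pics/w2c.png

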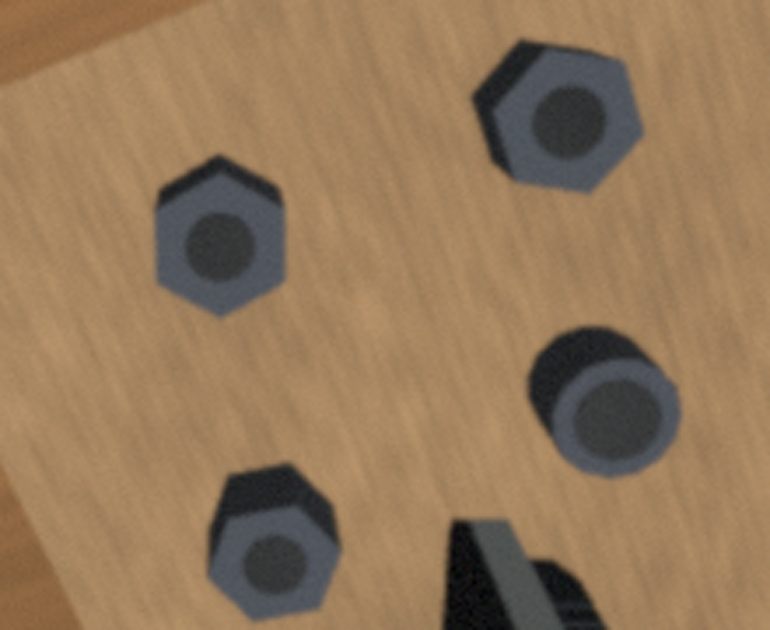

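>>> jog_arm --jaw '[0.3,0.3,0.3,0.3,0.3,0.3,0.3,0.3]' --linear '[[0,-0.001,0.03],[0,-0.001,0.06],[0,-0.001,0.09],[0,-0.001,0.12],[0,-0.001,0.14],[0,-0.001,0.149],[0,-0.001,0.15],[0,-0.001,0.15]]' --delta_rot '[[0,0,0],[0,0,0],[0,0,0],[0,0,0],[0,0,0],[0,0,0],[0,0,0],[0,0,0]]'

```text
clock: 4.25
eef_pos: [0.443, 0.2983, 0.0231]
tool_rot: [0.837, 0.548, -0.001, 0.0]
ft_force: [0.3, 0.5, 0.3]
grip_width: 0.0598
```

>>> jog_arm --jaw '[0.9,0.9,0.9,0.9,0.9,0.9,0.9,0.9]' --linear '[[0,0,0],[0,0,0],[0,0,0],[0,0,0],[0,0,0],[0,0,0],[0,0,0],[0,0,0]]' --delta_rot '[[0,0,0],[0,0,0],[0,0,0],[0,0,0],[0,0,0],[0,0,0],[0,0,0],[0,0,0]]'

```text
clock: 4.92
eef_pos: [0.4434, 0.2986, 0.0238]
tool_rot: [0.837, 0.548, 0.0, -0.0]
ft_force: [0.1, -0.1, 0.7]
grip_width: 0.0087
```

```bash
python3 - <<'E'
from h import *
cam('wrist','w3.png'); cam('scene','s3.png'); i=cv2.imread('pics/s3.png')[240:400,280:480]; cv2.imwrite('pics/s3c.png',cv2.resize(i,None,fx=3.5,fy=3.5,interpolation=cv2.INTER_CUBIC))
st()
E
```

```text
{'clock': 5.0167, 'joint_pos': [0.5926, 0.4635, -0.1969, 0.9105, 0.0, 1.0038], 'joint_vel': [0.0005, 0.0009, -0.0006, 0.0004, 0.0007, 0.0001], 'tau': [0.0001, -43.2111, 20.7623, 0.0017, -0.0002, -0.0], 'eef_pos': [0.4434, 0.2985, 0.0237], 'tool_rot': [0.8366, 0.5478, -0.0001, -0.0], 'ft_force': [0.0489, 0.286, 0.0164], 'ft_torque': [0.0112, 0.0189, 0.0072], 'grip_width': 0.0087}
```

View pics/w3.png

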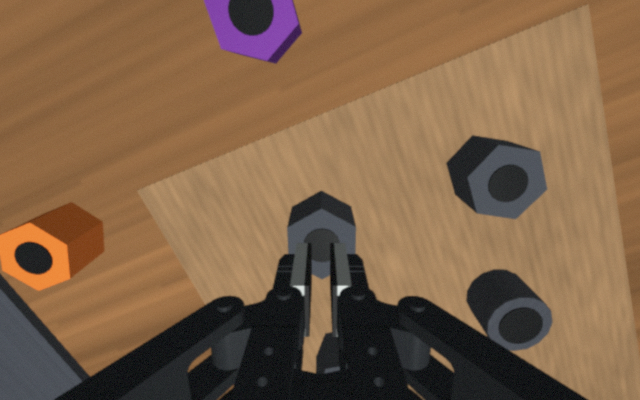

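View pics/s3c.png

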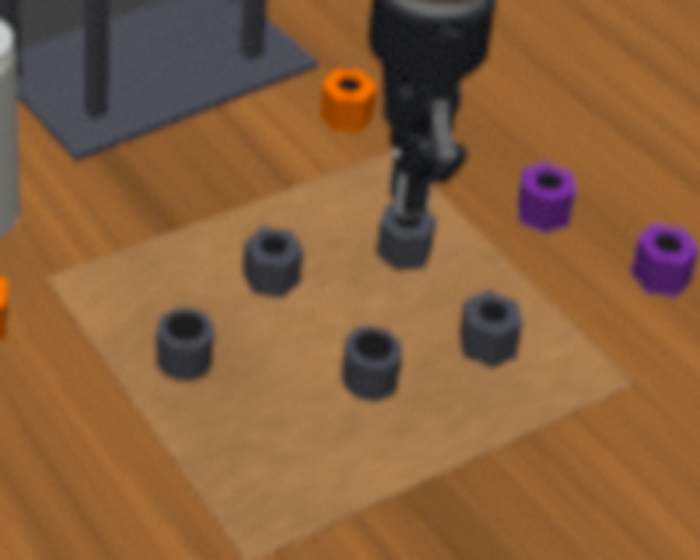

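```bash
python3 - <<'E'
from h import *
P,im,d=world('w3.png')
for u,v in [(302,250),(300,270),(345,250),(346,262),(340,250),(322,235),(322,260),(310,270),(250,15),(510,180),(520,322),(360,150)]: print(u,v,P[v,u].round(4))
P,im,d=world('s3.png')
i=im[285:310,385:412]; 
for v in range(285,320,3): print(v,[P[v,396+k].round(3).tolist() for k in(-3,0,3)])
E
```

```text
302 250 [0.4305 0.2954 0.0542]
300 270 [0.43   0.2957 0.0713]
345 250 [0.4379 0.3122 0.054 ]
346 262 [0.4376 0.312  0.0645]
340 250 [0.4367 0.3103 0.0548]
322 235 [0.4374 0.3018 0.0311]
322 260 [0.45   0.2963 0.0315]
310 270 [0.436  0.2969 0.063 ]
250 15 [0.3361 0.3141 0.0322]
510 180 [0.4473 0.3944 0.0297]
520 322 [0.526  0.379  0.0327]
360 150 [0.4122 0.3354 0.0009]
285 [[0.453, 0.293, 0.08], [0.46, 0.311, 0.097], [0.472, 0.333, 0.118]]
288 [[0.449, 0.29, 0.068], [0.465, 0.317, 0.094], [0.474, 0.337, 0.113]]
291 [[0.457, 0.3, 0.07], [0.465, 0.319, 0.087], [0.467, 0.33, 0.097]]
294 [[0.457, 0.3, 0.061], [0.459, 0.313, 0.072], [0.451, 0.314, 0.069]]
297 [[0.456, 0.3, 0.052], [0.456, 0.311, 0.06], [0.446, 0.31, 0.055]]
300 [[0.458, 0.305, 0.047], [0.454, 0.31, 0.049], [0.447, 0.312, 0.048]]
303 [[0.451, 0.298, 0.029], [0.445, 0.301, 0.03], [0.436, 0.302, 0.026]]
306 [[0.458, 0.307, 0.031], [0.451, 0.309, 0.029], [0.444, 0.311, 0.028]]
309 [[0.461, 0.311, 0.026], [0.454, 0.313, 0.025], [0.448, 0.317, 0.025]]
312 [[0.459, 0.31, 0.016], [0.452, 0.313, 0.015], [0.446, 0.316, 0.015]]
315 [[0.46, 0.312, 0.008], [0.454, 0.316, 0.009], [0.445, 0.316, 0.004]]
318 [[0.46, 0.314, 0.0], [0.455, 0.318, 0.002], [0.449, 0.322, 0.002]]
```

```bash
python3 - <<'E'
from h import *
for f,pts in [('w1.png',[(208,264),(212,285),(432,264),(430,285)]),('w2.png',[(240,256),(236,290),(400,256),(405,290)]),('w3.png',[(303,247),(344,247)]),('wrist0.png',[(208,264),(432,264)])]:
    P,im,d=world(f); print(f,[P[v,u].round(4).tolist() for u,v in pts])
E
```

```text
w1.png [[0.4847, 0.2925, 0.3147], [0.4926, 0.2919, 0.3175], [0.5103, 0.3769, 0.3148], [0.5161, 0.3735, 0.3194]]
w2.png [[0.4203, 0.2711, 0.2079], [0.4229, 0.2738, 0.2303], [0.4468, 0.3317, 0.2077], [0.4471, 0.3284, 0.2296]]
w3.png [[0.4303, 0.2958, 0.052], [0.4375, 0.312, 0.0518]]
wrist0.png [[0.1231, 0.4381, 0.2536], [0.1493, 0.5226, 0.2529]]
```

>>> jog_arm --jaw '[0.3,0.3,0.3,0.3,0.3,0.3,0.3,0.3]' --linear '[[0,0,0],[0,0,0],[0,0,0],[0,0,0],[0,0,0.01],[0,0,0.02],[0,0,0.03],[0,0,0.04]]' --delta_rot '[[0,0,0],[0,0,0],[0,0,0],[0,0,0],[0,0,0],[0,0,0],[0,0,0],[0,0,0]]'

```text
clock: 5.68
eef_pos: [0.4428, 0.2982, -0.0179]
tool_rot: [0.837, 0.548, -0.001, 0.0]
ft_force: [-0.1, 0.1, -0.3]
grip_width: 0.0599
```

>>> jog_arm --jaw '[0.9,0.9,0.9,0.9,0.9,0.9,0.9,0.9]' --linear '[[0,0,0.002],[0,0,0.002],[0,0,0.002],[0,0,0.002],[0,0,0.002],[0,0,0.002],[0,0,0.002],[0,0,0.002]]' --delta_rot '[[0,0,0],[0,0,0],[0,0,0],[0,0,0],[0,0,0],[0,0,0],[0,0,0],[0,0,0]]'

```text
clock: 6.35
eef_pos: [0.4435, 0.2987, -0.0181]
tool_rot: [0.837, 0.548, 0.0, -0.0]
ft_force: [0.8, -1.2, -0.9]
grip_width: 0.0332
```

```bash
python3 - <<'E'
from h import *
cam('wrist','w4.png'); st()
P,im,d=world('w4.png'); print([P[v,u].round(4).tolist() for u,v in [(285,255),(285,262),(358,255),(358,262)]])
E
```

```text
{'clock': 6.4, 'joint_pos': [0.5926, 0.5183, -0.2381, 0.814, 0.0, 1.0038], 'joint_vel': [0.0002, 0.0008, -0.0005, 0.0021, 0.0005, 0.0005], 'tau': [-0.0008, -44.5863, 19.4905, -0.0028, 0.0005, -0.0], 'eef_pos': [0.4435, 0.2986, -0.0181], 'tool_rot': [0.8366, 0.5478, 0.0002, -0.0], 'ft_force': [0.0741, -0.6161, -1.0613], 'ft_torque': [-0.0054, -0.0053, 0.0294], 'grip_width': 0.0331}
[[0.4268, 0.2899, 0.019], [0.4261, 0.2911, 0.0268], [0.4394, 0.3171, 0.0178], [0.4382, 0.3168, 0.0253]]
```

View pics/w4.png

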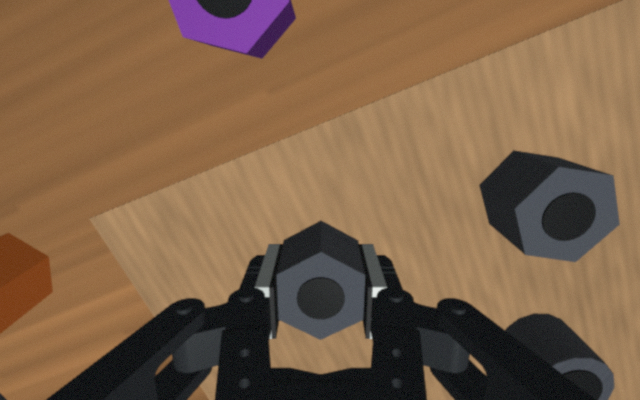

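```bash
python3 - <<'E'
from h import *
go([.443,.2,.235],2);go([.440,.0585,.235],2);go([.440,.0585,.130],2)
E
```

```text
lin [-0.0905, 0.039, -0.2531]
rot [0.0, -0.02, 64.44]
lin [-0.2214, 0.0928, -0.2532]
rot [0.0, -0.02, 64.44]
lin [-0.2215, 0.0928, -0.1482]
rot [0.0, -0.02, 64.44]
```

>>> jog_arm --jaw '[0.9,0.9,0.9,0.9,0.9,0.9,0.9,0.9]' --linear '[[0,0,-0.02],[0,0,-0.055],[0,0,-0.09],[-0.01,0.004,-0.125],[-0.02,0.008,-0.16],[-0.03,0.012,-0.195],[-0.045,0.02,-0.23],[-0.065,0.03,-0.253]]' --delta_rot '[[0,0,0],[0,0,6],[0,0,13],[0,0,20],[0,0,27],[0,0,34],[0,0,41],[0,0,48]]'

```text
clock: 7.07
eef_pos: [0.4458, 0.2276, 0.2386]
tool_rot: [0.987, 0.158, 0.002, -0.001]
ft_force: [0.4, 0.4, -0.4]
grip_width: 0.0331
```

```bash
python3 - <<'E'
from h import *
st();go([.440,.0585,.235],2);go([.440,.0585,.130],2)
E
```

```text
{'clock': 7.0667, 'joint_pos': [0.4719, 0.2273, 0.0577, 1.3958, 0.0003, 1.7252], 'joint_vel': [-0.5021, -0.3166, 0.2466, 0.5803, -0.011, 0.9629], 'tau': [2.9609, -35.8846, 24.3061, -0.1249, 0.1275, -0.7392], 'eef_pos': [0.4458, 0.2276, 0.2386], 'tool_rot': [0.9874, 0.1581, 0.0025, -0.001], 'ft_force': [0.3743, 0.4355, -0.4396], 'ft_torque': [0.0193, -0.1084, 0.0035], 'grip_width': 0.0331}
lin [-0.0583, 0.1589, 0.0031]
rot [-0.11, -0.29, 16.19]
lin [-0.0589, 0.159, 0.1081]
rot [-0.11, -0.29, 16.19]
```

>>> jog_arm --jaw '[0.9,0.9,0.9,0.9,0.9,0.9,0.9,0.9]' --linear '[[-0.013,0.036,0],[-0.027,0.073,0],[-0.041,0.11,0],[-0.054,0.146,0.005],[-0.0585,0.159,0.035],[-0.0585,0.159,0.07],[-0.0585,0.159,0.098],[-0.0585,0.159,0.107]]' --delta_rot '[[0,0,6],[0,0,12],[0,0,16],[0,0,16],[0,0,16],[0,0,16],[0,0,16],[0,0,16]]'

```text
clock: 7.73
eef_pos: [0.4437, 0.0569, 0.135]
tool_rot: [1.0, 0.02, 0.006, -0.0]
ft_force: [-22.5, -6.1, 110.8]
grip_width: 0.0329
```

```bash
python3 - <<'E'
from h import *
cam('wrist','w5.png'); st()
E
```

```text
{'clock': 7.7833, 'joint_pos': [0.1288, 0.1789, -0.2795, 1.0994, -0.0013, 1.6582], 'joint_vel': [0.0072, -0.0027, 0.0044, -0.0145, -0.0033, -0.0001], 'tau': [0.7263, -14.8896, 12.1744, -3.5983, 0.5233, 0.1058], 'eef_pos': [0.4442, 0.0571, 0.1356], 'tool_rot': [0.9998, 0.0207, 0.0065, -0.0], 'ft_force': [-6.3224, -3.3848, 41.1756], 'ft_torque': [-0.7423, 2.5867, 0.1177], 'grip_width': 0.0329}
```

View pics/w5.png

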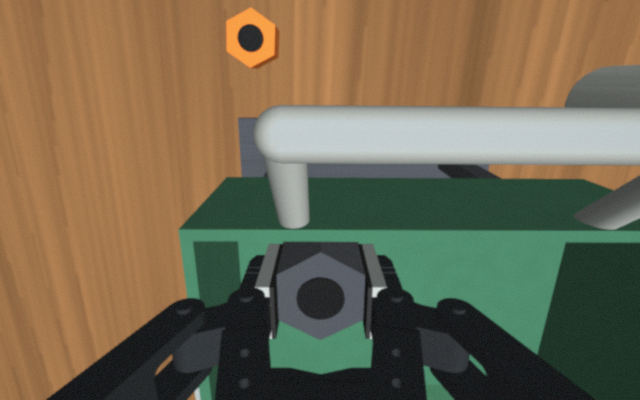

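>>> jog_arm --jaw '[0.9,0.9,0.9,0.9,0.9,0.9,0.9,0.9]' --linear '[[0,0,-0.015],[0,0,-0.03],[0,0,-0.03],[0,0,-0.03],[0,0,-0.03],[0,0,-0.03],[0,0,-0.03],[0,0,-0.03]]' --delta_rot '[[0,0,0],[0,0,0],[0,0,0],[0,0,0],[0,0,0],[0,0,0],[0,0,0],[0,0,0]]'

```text
clock: 8.45
eef_pos: [0.4391, 0.0576, 0.1568]
tool_rot: [1.0, 0.021, -0.001, 0.0]
ft_force: [0.2, -0.5, -1.1]
grip_width: 0.0331
```

```bash
python3 - <<'E'
from h import *
st()
P,im,d=world('w5.png')
for u,v in [(215,320),(215,260),(450,260),(500,300),(520,380),(450,380),(320,355),(188,250),(400,230),(320,295),(500,130),(350,132),(275,285),(365,285)]: print(u,v,P[v,u].round(4))
P,im,d=world('top0.png')
for u,v in [(300,190),(300,205),(300,220),(290,225),(315,190),(330,205)]: print(u,v,P[v,u].round(4))
E
```

```text
{'clock': 8.45, 'joint_pos': [0.1304, 0.164, -0.239, 1.1698, -0.0, 1.6586], 'joint_vel': [0.0014, -0.0035, 0.007, 0.001, -0.0011, 0.0], 'tau': [-0.0022, -32.6883, 24.3462, 0.0151, 0.0006, 0.0], 'eef_pos': [0.4391, 0.0576, 0.1568], 'tool_rot': [0.9998, 0.0213, -0.001, 0.0001], 'ft_force': [0.2369, -0.4847, -1.12], 'ft_torque': [0.0594, 0.0276, -0.0122], 'grip_width': 0.0331}
215 320 [0.4087 0.0618 0.2049]
215 260 [0.4026 0.0699 0.1811]
450 260 [0.509  0.053  0.1444]
500 300 [0.5388 0.0308 0.145 ]
520 380 [0.4901 0.07   0.2337]
450 380 [0.483  0.0504 0.2155]
320 355 [ 0.446  -0.0079  0.1451]
188 250 [0.4004 0.0844 0.2008]
400 230 [0.466  0.0936 0.2008]
320 295 [0.4428 0.0594 0.1864]
500 130 [0.4748 0.1287 0.2303]
350 132 [0.4453 0.1274 0.2316]
275 285 [0.4263 0.0654 0.1897]
365 285 [0.4593 0.0648 0.1872]
300 190 [0.5391 0.0526 0.1434]
300 205 [0.4907 0.0498 0.1422]
300 220 [0.4415 0.0468 0.1485]
290 225 [0.4248 0.0773 0.1442]
315 190 [0.542  0.0049 0.1419]
330 205 [ 0.49   -0.0444  0.1692]
```

```bash
python3 - <<'E'
from h import *
z=np.load('pics/w5.npz'); P,im,d=world('w5.png')
tcp=np.array([.4442,.0571,.1356]); M=R.from_quat([0.9998,0.0207,0.0065,0]).as_matrix()
Q=(P-tcp)@M
m=(d>0)&(np.abs(Q[...,1])<.03)&(im.max(-1)<70)
for zz in np.arange(-.12,-.02,.01):
    s=m&(Q[...,2]>zz)&(Q[...,2]<zz+.01); x=Q[...,0][s]
    if len(x): print(round(zz,2),len(x),np.percentile(x,[1,99]).round(3))
E
```

```text
-0.11 5875 [-0.06  0.06]
-0.1 10667 [-0.058  0.058]
-0.09 5758 [-0.054  0.054]
-0.08 8996 [-0.05  0.05]
-0.07 2275 [-0.046  0.046]
-0.06 3186 [-0.03   0.122]
-0.05 4006 [-0.029  0.122]
-0.04 3077 [-0.03   0.122]
-0.03 1741 [-0.027  0.122]
```

>>> jog_arm --jaw '[0.9,0.9,0.9,0.9,0.5,0.5,0.5,0.5]' --linear '[[0.008,0,0],[0.015,0,0.006],[0.015,0,0.013],[0.015,0,0.013],[0.015,0,0.013],[0.015,0,0.013],[0.015,0,0.013],[0.015,0,0.013]]' --delta_rot '[[0,0,0],[0,0,0],[0,0,0],[0,0,0],[0,0,0],[0,0,0],[0,0,0],[0,0,0]]'

```text
clock: 9.12
eef_pos: [0.4549, 0.0583, 0.1451]
tool_rot: [1.0, 0.021, 0.0, -0.0]
ft_force: [0.4, -0.3, 0.3]
grip_width: 0.0429
```

>>> jog_arm --jaw '[0.5,0.5,0.5,0.5,0.5,0.5,0.5,0.5]' --linear '[[0,0,-0.02],[0,0,-0.05],[0,0,-0.09],[0,0,-0.09],[0,0,-0.09],[0,0,-0.09],[0,0,-0.09],[0,0,-0.09]]' --delta_rot '[[0,0,0],[0,0,0],[0,0,0],[0,0,0],[0,0,0],[0,0,0],[0,0,0],[0,0,0]]'

```text
clock: 9.78
eef_pos: [0.4538, 0.0581, 0.2334]
tool_rot: [1.0, 0.021, -0.001, 0.0]
ft_force: [-0.3, 0.7, 0.0]
grip_width: 0.0427
```

```bash
python3 - <<'E'
from h import *
cam('wrist','w6.png'); cam('top','t6.png'); st()
go([.4485,.393,.1],88.2); go([.4485,.393,-.02],88.2)
E
```

```text
{'clock': 9.8833, 'joint_pos': [0.1275, 0.1497, -0.0514, 1.372, -0.0, 1.6557], 'joint_vel': [0.0002, -0.0013, 0.0092, 0.0008, -0.0001, 0.001], 'tau': [0.0, -33.0311, 25.4536, 0.0172, -0.0, 0.0], 'eef_pos': [0.454, 0.0582, 0.2336], 'tool_rot': [0.9998, 0.0213, -0.0012, 0.0001], 'ft_force': [-0.6938, 0.6305, -0.0811], 'ft_torque': [-0.0511, 0.0448, 0.0037], 'grip_width': 0.0428}
lin [0.009, -0.3348, 0.1335]
rot [-0.09, 0.12, -85.76]
lin [0.0093, -0.3348, 0.2535]
rot [-0.09, 0.12, -85.76]
```

View pics/w6.png

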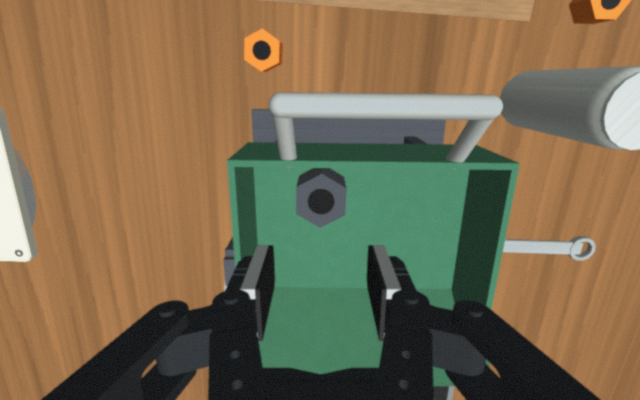

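View pics/t6.png

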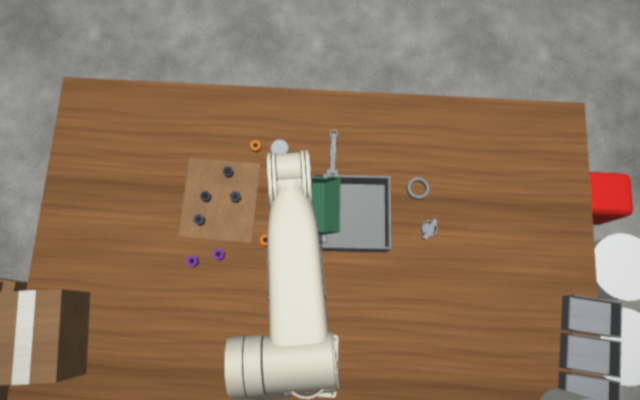

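>>> jog_arm --jaw '[0.3,0.3,0.3,0.3,0.3,0.3,0.3,0.3]' --linear '[[0.001,-0.038,0],[0.002,-0.077,0],[0.003,-0.116,0],[0.004,-0.155,0],[0.005,-0.194,0.01],[0.006,-0.232,0.025],[0.007,-0.268,0.045],[0.008,-0.3,0.07]]' --delta_rot '[[0,0,-4],[0,0,-10],[0,0,-16],[0,0,-22],[0,0,-25.8],[0,0,-25.8],[0,0,-25.8],[0,0,-25.8]]'

```text
clock: 10.55
eef_pos: [0.4501, 0.3613, 0.1646]
tool_rot: [0.97, 0.244, 0.001, -0.001]
ft_force: [0.3, 0.6, 0.4]
grip_width: 0.0599
```

```bash
python3 - <<'E'
from h import *
cam('wrist','w7.png'); st()
go([.4485,.393,.07],28.2); go([.4485,.393,-.02],28.2)
E
```

```text
{'clock': 10.6, 'joint_pos': [0.6821, 0.4242, 0.1228, 1.2747, 0.0037, 1.7543], 'joint_vel': [-0.0552, -0.0305, -0.0784, 0.1148, -0.035, -0.1019], 'tau': [-3.6316, -63.826, 31.0251, 1.9719, -0.866, 0.2015], 'eef_pos': [0.4471, 0.3646, 0.1572], 'tool_rot': [0.9691, 0.2467, -0.0032, -0.0005], 'ft_force': [2.2018, 3.7295, -3.2264], 'ft_torque': [0.2707, -0.0598, -0.0228], 'grip_width': 0.0598}
lin [0.0154, -0.024, 0.0872]
rot [-0.15, 0.34, 0.36]
lin [0.0159, -0.0238, 0.1772]
rot [-0.15, 0.34, 0.36]
```

View pics/w7.png

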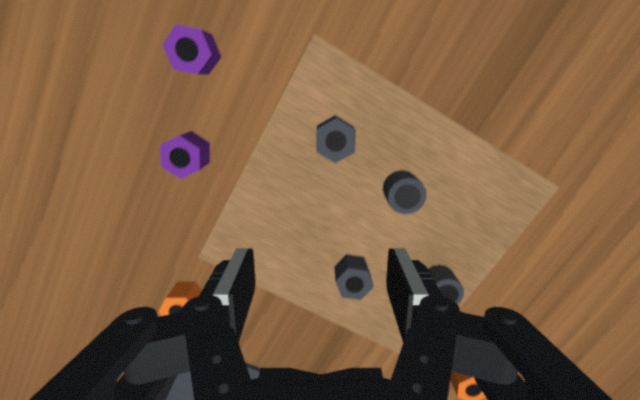

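```bash
python3 - <<'E'
from h import *
for p in [(336,141),(407,196),(355,285)]: print(ray('w7.png',*p,.03).round(4))
st()
E
```

```text
[0.4483 0.3932 0.03  ]
[0.5298 0.38   0.03  ]
[0.5351 0.2765 0.03  ]
{'clock': 10.6, 'joint_pos': [0.6821, 0.4242, 0.1228, 1.2747, 0.0037, 1.7543], 'joint_vel': [-0.0552, -0.0305, -0.0784, 0.1148, -0.035, -0.1019], 'tau': [-3.6316, -63.826, 31.0251, 1.9719, -0.866, 0.2015], 'eef_pos': [0.4471, 0.3646, 0.1572], 'tool_rot': [0.9691, 0.2467, -0.0032, -0.0005], 'ft_force': [2.2018, 3.7295, -3.2264], 'ft_torque': [0.2707, -0.0598, -0.0228], 'grip_width': 0.0598}
```

Nut unmoved at (336,141) = (0.448, 0.393).

>>> jog_arm --jaw '[0.3,0.3,0.3,0.3,0.3,0.3,0.3,0.3]' --linear '[[0.01,-0.02,0.02],[0.0161,-0.0311,0.05],[0.0161,-0.0311,0.085],[0.0161,-0.0311,0.12],[0.0161,-0.0311,0.15],[0.0161,-0.0311,0.17],[0.0161,-0.0311,0.182],[0.0161,-0.0311,0.182]]' --delta_rot '[[0,0,0],[0,0,0],[0,0,0],[0,0,0],[0,0,0],[0,0,0],[0,0,0],[0,0,0]]'

```text
clock: 11.27
eef_pos: [0.4465, 0.3906, -0.0217]
tool_rot: [0.97, 0.244, -0.004, 0.002]
ft_force: [-0.3, 0.3, 0.6]
grip_width: 0.0602
```

>>> jog_arm --jaw '[0.9,0.9,0.9,0.9,0.9,0.9,0.9,0.9]' --linear '[[0,0,0],[0,0,0],[0,0,0],[0,0,0],[0,0,0],[0,0,0],[0,0,0],[0,0,-0.005]]' --delta_rot '[[0,0,0],[0,0,0],[0,0,0],[0,0,0],[0,0,0],[0,0,0],[0,0,0],[0,0,0]]'

```text
clock: 11.93
eef_pos: [0.449, 0.393, -0.0126]
tool_rot: [0.97, 0.244, -0.001, 0.0]
ft_force: [0.9, 0.6, -0.8]
grip_width: 0.0331
```

```bash
python3 - <<'E'
from h import *
st()
go([.51,.06,.235],2); go([.51,.06,.146],2)
E
```

```text
{'clock': 11.9333, 'joint_pos': [0.719, 0.6101, -0.0482, 0.9136, 0.0, 1.7969], 'joint_vel': [0.0015, -0.0736, 0.0521, 0.1438, -0.0001, -0.0009], 'tau': [-0.0166, -50.6485, 21.6502, -0.4062, -0.0056, -0.0001], 'eef_pos': [0.449, 0.393, -0.0126], 'tool_rot': [0.9698, 0.2439, -0.0005, 0.0003], 'ft_force': [0.9216, 0.6073, -0.803], 'ft_torque': [-0.048, 0.077, -0.003], 'grip_width': 0.0331}
lin [-0.104, 0.3223, -0.2475]
rot [0.03, 0.06, 26.24]
lin [-0.1039, 0.3222, -0.1585]
rot [0.03, 0.06, 26.24]
```

>>> jog_arm --jaw '[0.9,0.9,0.9,0.9,0.9,0.9,0.9,0.9]' --linear '[[0,0,-0.03],[0,0,-0.065],[0,0,-0.1],[-0.003,0.01,-0.135],[-0.011,0.035,-0.165],[-0.02,0.063,-0.195],[-0.03,0.094,-0.223],[-0.041,0.126,-0.248]]' --delta_rot '[[0,0,0],[0,0,3],[0,0,6],[0,0,10],[0,0,14],[0,0,18],[0,0,22],[0,0,26]]'

```text
clock: 12.6
eef_pos: [0.4725, 0.2637, 0.2364]
tool_rot: [1.0, 0.019, 0.0, -0.0]
ft_force: [0.7, 0.3, -1.3]
grip_width: 0.0328
```

```bash
python3 - <<'E'
from h import *
st()
go([.51,.06,.235],2); go([.51,.06,.146],2)
E
```

```text
{'clock': 12.6, 'joint_pos': [0.5091, 0.3139, 0.1678, 1.4238, 0.0, 2.0429], 'joint_vel': [-0.6985, -0.3854, 0.207, 0.5968, -0.0075, 0.1481], 'tau': [4.156, -40.9614, 24.9063, -0.3712, 0.1274, -0.0929], 'eef_pos': [0.4725, 0.2637, 0.2364], 'tool_rot': [0.9998, 0.0185, 0.0004, -0.0002], 'ft_force': [0.7052, 0.298, -1.2615], 'ft_torque': [-0.0196, -0.061, 0.0168], 'grip_width': 0.0328}
lin [0.03, 0.205, 0.0013]
rot [-0.03, -0.05, 0.12]
lin [0.0299, 0.205, 0.0903]
rot [-0.03, -0.05, 0.12]
```

>>> jog_arm --jaw '[0.9,0.9,0.9,0.9,0.9,0.9,0.9,0.9]' --linear '[[0.005,0.036,0],[0.011,0.074,0],[0.016,0.112,0],[0.022,0.15,0],[0.027,0.186,0.01],[0.03,0.205,0.035],[0.03,0.205,0.07],[0.03,0.205,0.09]]' --delta_rot '[[0,0,0],[0,0,0],[0,0,0],[0,0,0],[0,0,0],[0,0,0],[0,0,0],[0,0,0]]'

```text
clock: 13.27
eef_pos: [0.5091, 0.0589, 0.1418]
tool_rot: [1.0, 0.018, -0.002, 0.0]
ft_force: [-0.8, 0.8, -1.5]
grip_width: 0.0333
```

>>> jog_arm --jaw '[0.9,0.5,0.5,0.5,0.5,0.5,0.5,0.5]' --linear '[[0,0,0],[0,0,0],[0,0,0],[0,0,0],[0,0,0],[0,0,-0.025],[0,0,-0.06],[0,0,-0.09]]' --delta_rot '[[0,0,0],[0,0,0],[0,0,0],[0,0,0],[0,0,0],[0,0,0],[0,0,0],[0,0,0]]'

```text
clock: 13.93
eef_pos: [0.5107, 0.0613, 0.2369]
tool_rot: [1.0, 0.02, 0.001, -0.0]
ft_force: [0.4, -0.2, -0.0]
grip_width: 0.0431
```

```bash
python3 - <<'E'
from h import *
st()
cam('wrist','w8.png')
go([.5345,.2765,.235],48.5); go([.5345,.2765,-.02],48.5)
E
```

```text
{'clock': 13.9333, 'joint_pos': [0.1194, 0.259, 0.0947, 1.4052, -0.0, 1.6504], 'joint_vel': [0.0006, -0.1415, 0.7782, 0.8777, -0.0004, -0.0001], 'tau': [0.0038, -37.2234, 22.4327, -0.7232, 0.0002, 0.0], 'eef_pos': [0.5107, 0.0613, 0.2369], 'tool_rot': [0.9998, 0.0199, 0.0006, -0.0], 'ft_force': [0.4075, -0.2047, -0.0486], 'ft_torque': [-0.0098, -0.0574, -0.0455], 'grip_width': 0.0431}
lin [0.0287, -0.2139, 0.0095]
rot [0.25, -0.74, -46.23]
lin [0.0254, -0.2136, 0.2645]
rot [0.25, -0.74, -46.23]
```

View pics/w8.png

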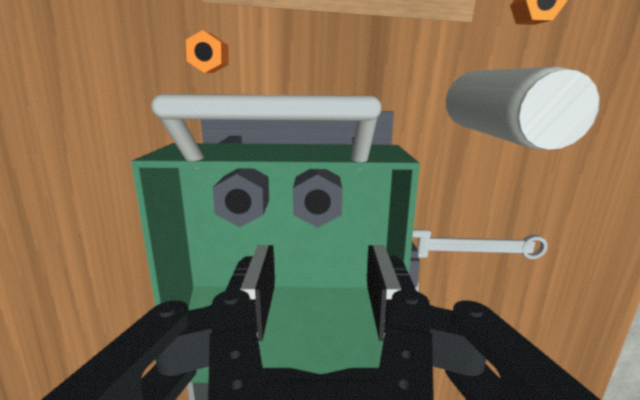

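>>> jog_arm --jaw '[0.3,0.3,0.3,0.3,0.3,0.3,0.3,0.3]' --linear '[[0.005,-0.036,0],[0.011,-0.074,0],[0.016,-0.112,0],[0.022,-0.15,0.005],[0.028,-0.186,0.02],[0.031,-0.214,0.05],[0.031,-0.214,0.08],[0.031,-0.214,0.08]]' --delta_rot '[[0,0,-4],[0,0,-11],[0,0,-18],[0,0,-25],[0,0,-32],[0,0,-39],[0,0,-46],[0,0,-46]]'

```text
clock: 14.65
eef_pos: [0.5293, 0.2764, 0.1484]
tool_rot: [0.912, 0.411, -0.005, 0.0]
ft_force: [-1.1, -1.1, -0.5]
grip_width: 0.0595
```

```bash
python3 - <<'E'
from h import *
cam('wrist','w9.png');st()
go([.5345,.2765,-.02],48.5)
E
```

```text
{'clock': 14.7, 'joint_pos': [0.4795, 0.4707, 0.1808, 1.2881, -0.0003, 1.2088], 'joint_vel': [-0.032, -0.0561, 0.0801, 0.0353, 0.0007, 0.0339], 'tau': [0.8687, -46.2392, 24.2691, -0.5429, 0.0542, -0.2936], 'eef_pos': [0.5306, 0.2758, 0.1516], 'tool_rot': [0.9128, 0.4084, -0.0036, 0.0004], 'ft_force': [-0.0903, -0.1241, -0.4718], 'ft_torque': [0.0227, 0.0063, -0.0166], 'grip_width': 0.0597}
lin [0.0043, 0.0028, 0.1716]
rot [-0.13, 0.4, -0.29]
```

View pics/w9.png

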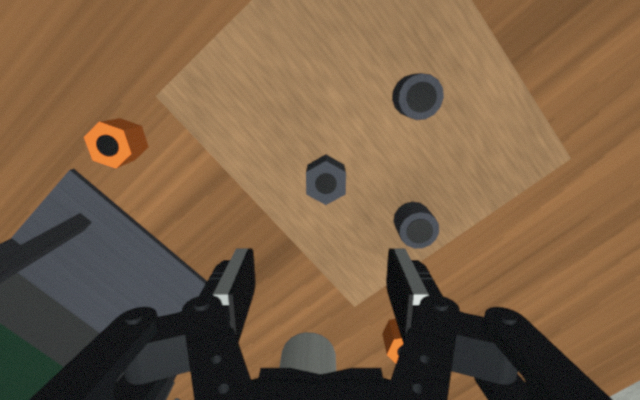

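>>> jog_arm --jaw '[0.3,0.3,0.3,0.3,0.3,0.3,0.3,0.3]' --linear '[[0.003,0.002,0.03],[0.003,0.002,0.065],[0.003,0.002,0.1],[0.003,0.002,0.13],[0.003,0.002,0.155],[0.003,0.002,0.17],[0.003,0.002,0.174],[0.003,0.002,0.174]]' --delta_rot '[[0,0,0],[0,0,0],[0,0,0],[0,0,0],[0,0,0],[0,0,0],[0,0,0],[0,0,0]]'

```text
clock: 15.37
eef_pos: [0.5378, 0.2763, -0.0184]
tool_rot: [0.913, 0.407, 0.0, 0.0]
ft_force: [0.2, -0.3, 0.6]
grip_width: 0.0597
```

>>> jog_arm --jaw '[0.9,0.9,0.9,0.9,0.9,0.9,0.9,0.9]' --linear '[[0,0,0],[0,0,0],[0,0,0],[0,0,0],[0,0,0],[0,0,0],[0,0,0],[0,0,-0.005]]' --delta_rot '[[0,0,0],[0,0,0],[0,0,0],[0,0,0],[0,0,0],[0,0,0],[0,0,0],[0,0,0]]'

```text
clock: 16.03
eef_pos: [0.5374, 0.2771, -0.0133]
tool_rot: [0.913, 0.408, 0.001, -0.0]
ft_force: [0.3, 0.1, -2.4]
grip_width: 0.0333
```

```bash
python3 - <<'E'
from h import *
print(ray('w9.png',326,183,.03),ray('w9.png',421,98,.03),ray('w9.png',420,231,.03))
st()
go([.458,.012,.235],2); go([.458,.012,.146],2)
E
```

```text
[0.53419022 0.27646234 0.03      ] [0.53093682 0.37841919 0.03      ] [0.62266299 0.31002049 0.03      ]
{'clock': 16.0333, 'joint_pos': [0.4761, 0.6219, -0.0278, 0.9192, -0.0, 1.2055], 'joint_vel': [-0.0, -0.067, 0.0449, 0.1431, 0.0044, -0.0023], 'tau': [-0.0681, -51.1722, 21.722, -0.3959, -0.0285, 0.0003], 'eef_pos': [0.5374, 0.2771, -0.0133], 'tool_rot': [0.9128, 0.4084, 0.0009, -0.0], 'ft_force': [0.3138, 0.1372, -2.3677], 'ft_torque': [0.0175, 0.0151, 0.0308], 'grip_width': 0.0333}
lin [-0.2502, 0.1176, -0.2486]
rot [-0.0, -0.11, 46.21]
lin [-0.2503, 0.1176, -0.1596]
rot [-0.0, -0.11, 46.21]
```

>>> jog_arm --jaw '[0.9,0.9,0.9,0.9,0.9,0.9,0.9,0.9]' --linear '[[0,0,-0.03],[0,0,-0.065],[0,0,-0.1],[-0.005,0.002,-0.135],[-0.02,0.009,-0.17],[-0.035,0.016,-0.2],[-0.055,0.026,-0.23],[-0.085,0.04,-0.249]]' --delta_rot '[[0,0,0],[0,0,6],[0,0,13],[0,0,20],[0,0,27],[0,0,34],[0,0,40],[0,0,46]]'

```text
clock: 16.7
eef_pos: [0.5111, 0.1879, 0.2386]
tool_rot: [1.0, 0.018, 0.003, -0.001]
ft_force: [1.4, -0.3, -0.2]
grip_width: 0.0329
```

```bash
python3 - <<'E'
from h import *
st()
go([.458,.012,.235],2); go([.458,.012,.146],2)
E
```

```text
{'clock': 16.7, 'joint_pos': [0.352, 0.3156, 0.1762, 1.425, 0.0007, 1.8867], 'joint_vel': [-0.5938, -0.5735, -0.2825, 0.3198, -0.0248, 0.6635], 'tau': [4.4574, -38.6263, 25.2667, 0.1799, 0.2337, -0.4515], 'eef_pos': [0.5111, 0.1879, 0.2386], 'tool_rot': [0.9998, 0.0181, 0.0029, -0.0013], 'ft_force': [1.3601, -0.2602, -0.2482], 'ft_torque': [-0.0648, -0.0947, -0.0625], 'grip_width': 0.0329}
lin [-0.0594, 0.1739, 0.0028]
rot [-0.15, -0.33, 0.07]
lin [-0.0599, 0.1741, 0.0918]
rot [-0.15, -0.33, 0.07]
```

>>> jog_arm --jaw '[0.9,0.9,0.9,0.9,0.9,0.9,0.9,0.9]' --linear '[[-0.013,0.036,0],[-0.026,0.074,0],[-0.039,0.112,0],[-0.052,0.15,0.005],[-0.06,0.174,0.03],[-0.06,0.174,0.065],[-0.06,0.174,0.09],[-0.06,0.174,0.09]]' --delta_rot '[[0,0,0],[0,0,0],[0,0,0],[0,0,0],[0,0,0],[0,0,0],[0,0,0],[0,0,0]]'

```text
clock: 17.37
eef_pos: [0.4524, 0.0098, 0.1405]
tool_rot: [1.0, 0.019, -0.005, -0.0]
ft_force: [-0.4, 0.4, -1.8]
grip_width: 0.033
```

>>> jog_arm --jaw '[0.9,0.5,0.5,0.5,0.5,0.5,0.5,0.5]' --linear '[[0,0,0],[0,0,0],[0,0,0],[0,0,0],[0,0,-0.02],[0,0,-0.055],[0,0,-0.09],[0,0,-0.09]]' --delta_rot '[[0,0,0],[0,0,0],[0,0,0],[0,0,0],[0,0,0],[0,0,0],[0,0,0],[0,0,0]]'

```text
clock: 18.03
eef_pos: [0.4613, 0.011, 0.2426]
tool_rot: [1.0, 0.02, 0.007, -0.0]
ft_force: [0.9, 0.0, 0.2]
grip_width: 0.0423
```

```bash
python3 - <<'E'
from h import *
cam('wrist','w10.png');st()
go([.531,.379,.235],2); go([.531,.379,.1],2)
E
```

```text
{'clock': 18.0833, 'joint_pos': [0.0239, 0.1416, -0.0454, 1.3728, -0.0, 1.5549], 'joint_vel': [-0.0016, 0.036, -0.0978, -0.0413, -0.0007, 0.0013], 'tau': [-0.035, -33.698, 26.5149, 0.3964, -0.0026, -0.0002], 'eef_pos': [0.4603, 0.011, 0.2397], 'tool_rot': [0.9998, 0.0199, 0.0055, -0.0], 'ft_force': [0.3287, 0.8987, -1.8746], 'ft_torque': [0.0133, 0.0246, -0.0292], 'grip_width': 0.0426}
lin [0.0852, -0.3649, 0.0056]
rot [0.01, -0.64, 0.28]
lin [0.0837, -0.365, 0.1406]
rot [0.01, -0.64, 0.28]
```

View pics/w10.png

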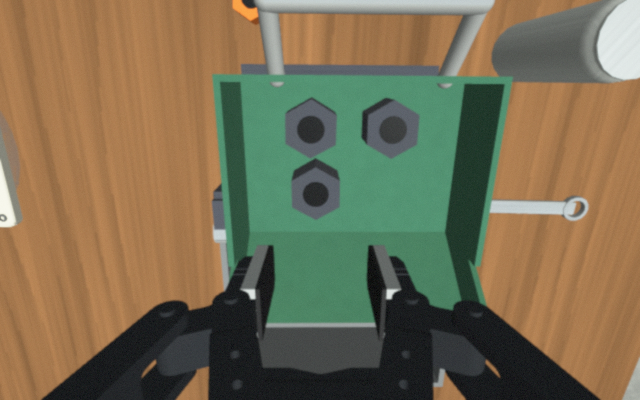

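>>> jog_arm --jaw '[0.3,0.3,0.3,0.3,0.3,0.3,0.3,0.3]' --linear '[[0.009,-0.038,0],[0.018,-0.077,0],[0.027,-0.116,0],[0.036,-0.155,0],[0.045,-0.194,0],[0.054,-0.232,0.005],[0.063,-0.27,0.015],[0.071,-0.304,0.03]]' --delta_rot '[[0,0,0],[0,0,0],[0,0,0],[0,0,0],[0,0,0],[0,0,0],[0,0,0],[0,0,0]]'

```text
clock: 18.75
eef_pos: [0.5165, 0.3204, 0.2053]
tool_rot: [1.0, 0.02, 0.001, -0.001]
ft_force: [1.4, -0.5, 0.9]
grip_width: 0.0596
```

>>> jog_arm --jaw '[0.3,0.3,0.3,0.3,0.3,0.3,0.3,0.3]' --linear '[[0.008,-0.03,0.02],[0.0145,-0.061,0.045],[0.0145,-0.061,0.08],[0.0145,-0.061,0.11],[0.0145,-0.061,0.11],[0.0145,-0.061,0.11],[0.0145,-0.061,0.11],[0.0145,-0.061,0.11]]' --delta_rot '[[0,0,0],[0,0,0],[0,0,0],[0,0,0],[0,0,0],[0,0,0],[0,0,0],[0,0,0]]'

```text
clock: 19.42
eef_pos: [0.5298, 0.3795, 0.0977]
tool_rot: [1.0, 0.019, 0.002, -0.002]
ft_force: [0.8, -0.8, 0.5]
grip_width: 0.0598
```

```bash
python3 - <<'E'
from h import *
cam('wrist','w11.png');st()
go([.531,.379,-.02],2)
E
```

```text
{'clock': 19.4667, 'joint_pos': [0.6216, 0.5999, 0.253, 1.2183, 0.0, 2.1539], 'joint_vel': [-0.0008, -0.0014, -0.0085, -0.0047, 0.0011, 0.0009], 'tau': [0.128, -51.9345, 24.1065, -0.0041, 0.006, -0.0], 'eef_pos': [0.5298, 0.3795, 0.0978], 'tool_rot': [0.9998, 0.0192, 0.0023, -0.0016], 'ft_force': [-0.8324, 0.3025, -0.7884], 'ft_torque': [-0.0375, 0.025, -0.0195], 'grip_width': 0.0596}
lin [0.0006, 0.0009, 0.1178]
rot [-0.18, -0.27, 0.2]
```

View pics/w11.png

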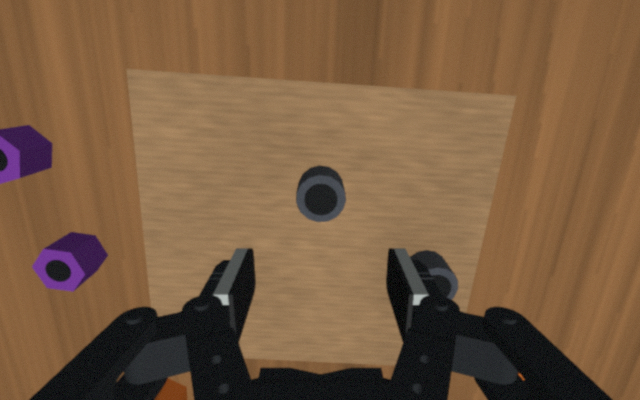

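>>> jog_arm --jaw '[0.3,0.3,0.3,0.3,0.3,0.3,0.3,0.3]' --linear '[[0.0005,0.0005,0.03],[0.0005,0.0005,0.06],[0.0005,0.0005,0.09],[0.0005,0.0005,0.11],[0.0005,0.0005,0.118],[0.0005,0.0005,0.118],[0.0005,0.0005,0.118],[0.0005,0.0005,0.118]]' --delta_rot '[[0,0,0],[0,0,0],[0,0,0],[0,0,0],[0,0,0],[0,0,0],[0,0,0],[0,0,0]]'

```text
clock: 20.13
eef_pos: [0.5302, 0.3792, -0.0212]
tool_rot: [1.0, 0.019, 0.002, -0.001]
ft_force: [0.4, 0.5, -0.3]
grip_width: 0.0597
```

>>> jog_arm --jaw '[0.9,0.9,0.9,0.9,0.9,0.9,0.9,0.9]' --linear '[[0,0,0],[0,0,0],[0,0,0],[0,0,0],[0,0,0],[0,0,0],[0,0,0],[0,0,-0.005]]' --delta_rot '[[0,0,0],[0,0,0],[0,0,0],[0,0,0],[0,0,0],[0,0,0],[0,0,0],[0,0,0]]'

```text
clock: 20.8
eef_pos: [0.5289, 0.3786, -0.0174]
tool_rot: [1.0, 0.02, 0.001, -0.0]
ft_force: [0.6, 0.3, -0.7]
grip_width: 0.0345
```

```bash
python3 - <<'E'
from h import *
st()
go([.51,.012,.235],2); go([.51,.012,.146],2)
E
```

```text
{'clock': 20.8, 'joint_pos': [0.6212, 0.7037, 0.1181, 0.9836, 0.0001, 2.1528], 'joint_vel': [-0.0015, -0.0561, 0.0422, 0.1287, -0.0058, -0.0009], 'tau': [0.0575, -55.8853, 22.8065, -0.3002, 0.0394, 0.0003], 'eef_pos': [0.5289, 0.3786, -0.0174], 'tool_rot': [0.9998, 0.0196, 0.0006, -0.0005], 'ft_force': [0.5772, 0.2809, -0.7033], 'ft_torque': [-0.0369, -0.0087, -0.0338], 'grip_width': 0.0345}
lin [-0.0329, 0.3653, -0.2528]
rot [-0.06, -0.07, 0.24]
lin [-0.033, 0.3654, -0.1638]
rot [-0.06, -0.07, 0.24]
```

>>> jog_arm --jaw '[0.9,0.9,0.9,0.9,0.9,0.9,0.9,0.9]' --linear '[[0,0,-0.03],[0,0,-0.065],[0,0,-0.1],[-0.001,0.012,-0.135],[-0.003,0.036,-0.168],[-0.006,0.065,-0.198],[-0.009,0.096,-0.228],[-0.012,0.13,-0.253]]' --delta_rot '[[0,0,0],[0,0,0],[0,0,0],[0,0,0],[0,0,0],[0,0,0],[0,0,0],[0,0,0]]'

```text
clock: 21.47
eef_pos: [0.5216, 0.2492, 0.2357]
tool_rot: [1.0, 0.02, 0.001, -0.001]
ft_force: [1.3, 1.4, -1.3]
grip_width: 0.0345
```

>>> jog_arm --jaw '[0.9,0.9,0.9,0.9,0.9,0.9,0.9,0.9]' --linear '[[-0.003,0.038,0],[-0.007,0.077,0],[-0.01,0.116,0],[-0.014,0.155,0],[-0.018,0.194,0],[-0.02,0.225,0.003],[-0.021,0.235,0.01],[-0.021,0.235,0.01]]' --delta_rot '[[0,0,0],[0,0,0],[0,0,0],[0,0,0],[0,0,0],[0,0,0],[0,0,0],[0,0,0]]'

```text
clock: 22.13
eef_pos: [0.5089, 0.0114, 0.2223]
tool_rot: [1.0, 0.017, -0.001, 0.0]
ft_force: [-0.2, 0.4, -2.1]
grip_width: 0.0347
```

```bash
python3 - <<'E'
from h import *
st()
go([.512,.012,.146],2)
E
```

```text
{'clock': 22.1333, 'joint_pos': [0.0228, 0.2557, 0.0524, 1.3692, -0.0005, 1.5592], 'joint_vel': [0.0597, 0.0092, 0.0268, 0.021, 0.0321, 0.0282], 'tau': [-1.1938, -39.903, 26.6482, -0.2464, -0.1817, -0.1593], 'eef_pos': [0.5089, 0.0114, 0.2223], 'tool_rot': [0.9999, 0.0172, -0.0008, 0.0002], 'ft_force': [-0.2068, 0.3746, -2.0907], 'ft_torque': [0.0204, 0.045, -0.0692], 'grip_width': 0.0347}
lin [0.0033, -0.0005, 0.0763]
rot [0.03, 0.1, -0.03]
```

>>> jog_arm --jaw '[0.9,0.9,0.9,0.9,0.5,0.5,0.5,0.5]' --linear '[[0.003,0,0.03],[0.003,0,0.06],[0.003,0,0.076],[0.003,0,0.076],[0.003,0,0.076],[0.003,0,0.076],[0.003,0,0.076],[0.003,0,0.076]]' --delta_rot '[[0,0,0],[0,0,0],[0,0,0],[0,0,0],[0,0,0],[0,0,0],[0,0,0],[0,0,0]]'

```text
clock: 22.8
eef_pos: [0.5143, 0.0146, 0.1489]
tool_rot: [1.0, 0.02, 0.002, -0.0]
ft_force: [0.3, 0.3, -0.4]
grip_width: 0.0426
```

>>> jog_arm --jaw '[0.5,0.5,0.5,0.5,0.5,0.5,0.5,0.5]' --linear '[[0,0,-0.02],[0,0,-0.055],[0,0,-0.09],[0,0,-0.09],[0,0,-0.09],[0,0,-0.09],[0,0,-0.09],[0,0,-0.09]]' --delta_rot '[[0,0,0],[0,0,0],[0,0,0],[0,0,0],[0,0,0],[0,0,0],[0,0,0],[0,0,0]]'

```text
clock: 23.47
eef_pos: [0.512, 0.0141, 0.2358]
tool_rot: [1.0, 0.019, -0.001, 0.0]
ft_force: [0.4, 0.4, -0.1]
grip_width: 0.0427
```

```bash
python3 - <<'E'
from h import *
cam('wrist','w12.png');cam('top','t12.png');st()
go([.6225,.31,.235],62); go([.6225,.31,.1],62)
E
```

```text
{'clock': 23.5667, 'joint_pos': [0.0276, 0.2585, 0.0915, 1.4062, 0.0, 1.5594], 'joint_vel': [-0.0014, -0.0006, 0.0057, 0.0017, -0.0003, 0.0018], 'tau': [0.0025, -38.546, 25.6179, 0.0182, 0.0002, 0.0001], 'eef_pos': [0.5122, 0.0142, 0.2359], 'tool_rot': [0.9998, 0.0195, -0.0012, 0.0], 'ft_force': [-0.3928, 0.2215, -0.4082], 'ft_torque': [-0.0037, 0.0287, -0.0073], 'grip_width': 0.0426}
lin [0.1218, -0.2913, 0.0007]
rot [-0.07, 0.12, -59.76]
lin [0.1221, -0.2913, 0.1357]
rot [-0.07, 0.12, -59.76]
```

View pics/w12.png

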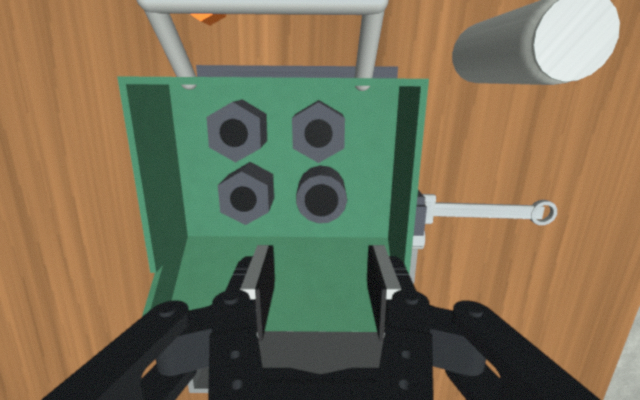

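View pics/t12.png

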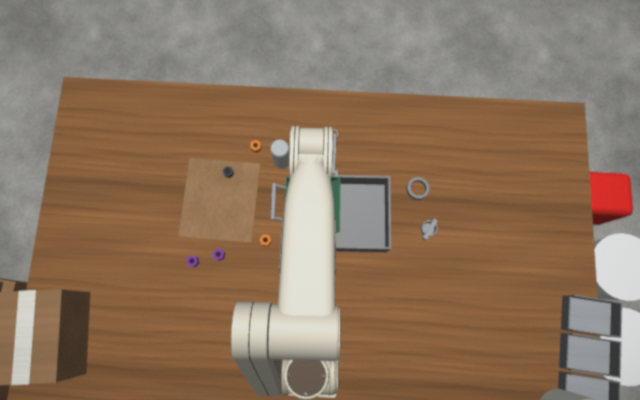

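>>> jog_arm --jaw '[0.3,0.3,0.3,0.3,0.3,0.3,0.3,0.3]' --linear '[[0.014,-0.034,0],[0.029,-0.069,0],[0.044,-0.104,0],[0.059,-0.14,0],[0.074,-0.176,0],[0.089,-0.212,0],[0.104,-0.248,0.005],[0.118,-0.28,0.02]]' --delta_rot '[[0,0,0],[0,0,0],[0,0,0],[0,0,0],[0,0,0],[0,0,0],[0,0,0],[0,0,0]]'

```text
clock: 24.23
eef_pos: [0.621, 0.3015, 0.2185]
tool_rot: [1.0, 0.02, 0.002, -0.001]
ft_force: [0.5, 1.4, 0.5]
grip_width: 0.0596
```

>>> jog_arm --jaw '[0.3,0.3,0.3,0.3,0.3,0.3,0.3,0.3]' --linear '[[0.004,-0.011,0.03],[0.004,-0.011,0.06],[0.004,-0.011,0.09],[0.004,-0.011,0.115],[0.004,-0.011,0.115],[0.004,-0.011,0.115],[0.004,-0.011,0.115],[0.004,-0.011,0.115]]' --delta_rot '[[0,0,0],[0,0,0],[0,0,0],[0,0,0],[0,0,0],[0,0,0],[0,0,0],[0,0,0]]'

```text
clock: 24.9
eef_pos: [0.625, 0.3103, 0.1049]
tool_rot: [1.0, 0.019, 0.002, -0.001]
ft_force: [0.3, 0.2, 0.2]
grip_width: 0.0597
```

```bash
python3 - <<'E'
from h import *
cam('wrist','w13.png');st()
go([.6225,.31,-.02],2)
E
```

```text
{'clock': 24.95, 'joint_pos': [0.4609, 0.6925, 0.438, 1.3113, 0.0, 1.9928], 'joint_vel': [-0.0011, -0.0018, -0.0078, -0.005, 0.0016, -0.0009], 'tau': [0.0407, -56.306, 24.7682, -0.003, 0.002, 0.0], 'eef_pos': [0.6251, 0.3104, 0.1051], 'tool_rot': [0.9998, 0.0194, 0.0022, -0.0011], 'ft_force': [-0.0767, -0.0939, 0.982], 'ft_torque': [0.0654, -0.0298, 0.0122], 'grip_width': 0.0596}
lin [-0.0031, 0.0005, 0.1251]
rot [-0.12, -0.26, 0.22]
```

View pics/w13.png

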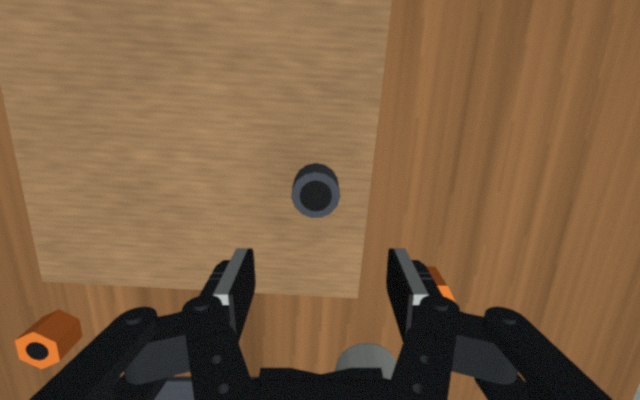

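>>> jog_arm --jaw '[0.3,0.3,0.3,0.3,0.3,0.3,0.3,0.3]' --linear '[[-0.003,0.0005,0.03],[-0.003,0.0005,0.06],[-0.003,0.0005,0.09],[-0.003,0.0005,0.115],[-0.003,0.0005,0.125],[-0.003,0.0005,0.125],[-0.003,0.0005,0.125],[-0.003,0.0005,0.125]]' --delta_rot '[[0,0,0],[0,0,0],[0,0,0],[0,0,0],[0,0,0],[0,0,0],[0,0,0],[0,0,0]]'

```text
clock: 25.62
eef_pos: [0.6221, 0.3098, -0.0207]
tool_rot: [1.0, 0.02, 0.002, -0.001]
ft_force: [-0.5, 0.0, -0.9]
grip_width: 0.0597
```

>>> jog_arm --jaw '[0.9,0.9,0.9,0.9,0.9,0.9,0.9,0.9]' --linear '[[0,0,0],[0,0,0],[0,0,0],[0,0,0],[0,0,0],[0,0,0],[0,0,0],[0,0,-0.005]]' --delta_rot '[[0,0,0],[0,0,0],[0,0,0],[0,0,0],[0,0,0],[0,0,0],[0,0,0],[0,0,0]]'

```text
clock: 26.28
eef_pos: [0.6206, 0.3093, -0.0172]
tool_rot: [1.0, 0.02, 0.0, -0.0]
ft_force: [0.5, -1.0, -0.8]
grip_width: 0.0346
```

```bash
python3 - <<'E'
from h import *
st()
go([.484,.036,.235],90); go([.484,.036,.16],90)
go([.484,-.02,.235],2)
E
```

```text
{'clock': 26.2833, 'joint_pos': [0.4623, 0.7813, 0.2725, 1.0614, 0.0001, 1.994], 'joint_vel': [-0.0006, -0.0542, 0.0473, 0.1225, -0.0033, -0.0019], 'tau': [0.0279, -59.7402, 23.7412, -0.2969, 0.0187, -0.0004], 'eef_pos': [0.6206, 0.3093, -0.0172], 'tool_rot': [0.9998, 0.0196, 0.0002, -0.0002], 'ft_force': [0.478, -1.0179, -0.7758], 'ft_torque': [-0.0528, 0.0152, 0.0436], 'grip_width': 0.0346}
lin [-0.147, 0.2676, -0.2524]
rot [0.01, -0.04, -87.76]
lin [-0.1471, 0.2676, -0.1774]
rot [0.01, -0.04, -87.76]
lin [-0.1492, 0.3236, -0.2524]
rot [-0.02, -0.03, 0.24]
```

>>> jog_arm --jaw '[0.9,0.9,0.9,0.9,0.9,0.9,0.9,0.9]' --linear '[[0,0,-0.03],[0,0,-0.065],[0,0,-0.1],[-0.004,0.008,-0.135],[-0.014,0.025,-0.168],[-0.028,0.05,-0.198],[-0.043,0.078,-0.228],[-0.058,0.108,-0.253]]' --delta_rot '[[0,0,0],[0,0,0],[0,0,0],[0,0,0],[0,0,0],[0,0,0],[0,0,0],[0,0,0]]'

```text
clock: 26.95
eef_pos: [0.5671, 0.2002, 0.2362]
tool_rot: [1.0, 0.02, 0.001, -0.0]
ft_force: [0.7, -0.2, -1.3]
grip_width: 0.0349
```

>>> jog_arm --jaw '[0.9,0.9,0.9,0.9,0.9,0.9,0.9,0.9]' --linear '[[-0.015,0.034,0],[-0.03,0.068,0],[-0.045,0.104,0],[-0.06,0.14,0],[-0.075,0.176,0],[-0.09,0.21,0],[-0.091,0.222,0],[-0.091,0.222,0]]' --delta_rot '[[0,0,0],[0,0,0],[0,0,0],[0,0,0],[0,0,0],[0,0,0],[0,0,0],[0,0,0]]'

```text
clock: 27.62
eef_pos: [0.4845, -0.0276, 0.2346]
tool_rot: [1.0, 0.017, 0.001, 0.0]
ft_force: [0.0, 1.1, 0.4]
grip_width: 0.0346
```

```bash
python3 - <<'E'
from h import *
st()
go([.484,-.027,.155],2)
E
```

```text
{'clock': 27.6167, 'joint_pos': [-0.0564, 0.2015, 0.0144, 1.3826, -0.0007, 1.4802], 'joint_vel': [0.0604, 0.0235, 0.0237, -0.0082, 0.036, 0.0349], 'tau': [-1.1074, -36.3342, 25.377, 0.1629, -0.1877, -0.1947], 'eef_pos': [0.4845, -0.0276, 0.2346], 'tool_rot': [0.9999, 0.0171, 0.0005, 0.0004], 'ft_force': [0.0112, 1.15, 0.4081], 'ft_torque': [0.036, 0.0239, 0.0105], 'grip_width': 0.0346}
lin [-0.0006, -0.0007, 0.0796]
rot [0.05, -0.06, -0.04]
```

>>> jog_arm --jaw '[0.9,0.9,0.9,0.9,0.45,0.45,0.45,0.45]' --linear '[[0,0,0.03],[0,0,0.06],[0,0,0.078],[0,0,0.078],[0,0,0.078],[0,0,0.078],[0,0,0.078],[0,0,0.078]]' --delta_rot '[[0,0,0],[0,0,0],[0,0,0],[0,0,0],[0,0,0],[0,0,0],[0,0,0],[0,0,0]]'

```text
clock: 28.28
eef_pos: [0.4866, -0.0247, 0.1575]
tool_rot: [1.0, 0.02, 0.002, 0.0]
ft_force: [-0.5, -0.2, 0.0]
grip_width: 0.0466
```

>>> jog_arm --jaw '[0.45,0.45,0.45,0.45,0.45,0.45,0.45,0.45]' --linear '[[0,0,-0.02],[0,0,-0.055],[0,-0.01,-0.09],[0,-0.03,-0.11],[0,-0.05,-0.12],[0,-0.06,-0.12],[0,-0.06,-0.12],[0,-0.06,-0.12]]' --delta_rot '[[0,0,0],[0,0,0],[0,0,0],[0,0,0],[0,0,0],[0,0,0],[0,0,0],[0,0,0]]'

```text
clock: 28.95
eef_pos: [0.4824, 0.0352, 0.2752]
tool_rot: [1.0, 0.02, -0.0, 0.0]
ft_force: [0.5, -0.4, 0.0]
grip_width: 0.047
```

```bash
python3 - <<'E'
from h import *
cam('wrist','w14.png');cam('top','t14.png');st()
E
```

```text
{'clock': 29.05, 'joint_pos': [0.0716, 0.1912, 0.1045, 1.4865, -0.0005, 1.6038], 'joint_vel': [-0.0103, 0.004, -0.0005, 0.0022, 0.0015, 0.003], 'tau': [0.3295, -35.7248, 26.0523, 0.0087, 0.0132, -0.0028], 'eef_pos': [0.4821, 0.0344, 0.2746], 'tool_rot': [0.9998, 0.0193, -0.0012, 0.0003], 'ft_force': [0.4655, -0.0411, -1.5124], 'ft_torque': [0.0077, 0.0082, 0.0249], 'grip_width': 0.0468}
```

View pics/w14.png

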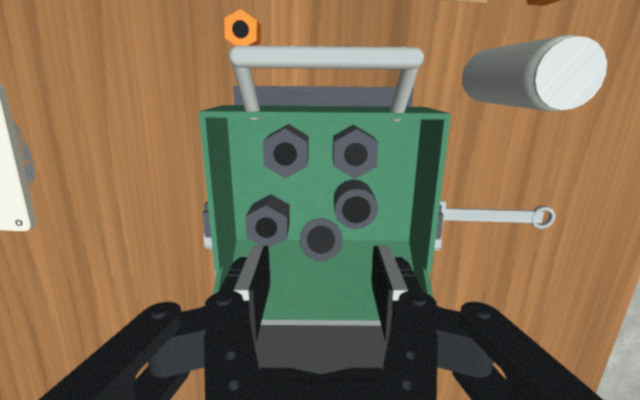

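View pics/t14.png

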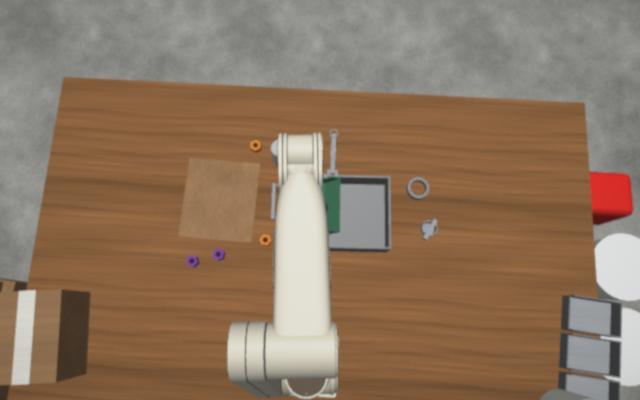

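```bash
python3 - <<'E'
from h import *
a=ray('w14.png',240,57.5,.226);b=ray('w14.png',413,56.5,.226);m=ray('w14.png',326.5,57,.226)
print(a,b,m,np.degrees(np.arctan2(*(b-a)[1::-1])))
P,im,d=world('w14.png'); print(P[50,326],P[57,326],P[64,326])
go([m[0],m[1],.26],92.5);go([m[0],m[1],.18],92.5)
E
```

```text
[0.43256586 0.12469753 0.226     ] [0.5315949  0.12926295 0.226     ] [0.48211631 0.12698189 0.226     ] 2.6395712388202006
[0.4816061  0.13032482 0.23090197] [0.48176237 0.12664811 0.23178136] [0.48194821 0.12304727 0.23034381]
lin [0.0036, -0.0925, 0.0145]
rot [-0.08, 0.13, -90.29]
lin [0.0038, -0.0926, 0.0945]
rot [-0.08, 0.13, -90.29]
```

>>> jog_arm --jaw '[0.55,0.55,0.55,0.55,0.55,0.55,0.55,0.55]' --linear '[[0.0005,-0.015,0],[0.001,-0.03,0],[0.002,-0.045,0],[0.003,-0.06,0],[0.0035,-0.075,0],[0.0038,-0.0925,0],[0.0038,-0.0925,0],[0.0038,-0.0925,0]]' --delta_rot '[[0,0,-7],[0,0,-14],[0,0,-21],[0,0,-28],[0,0,-35],[0,0,-42],[0,0,-49],[0,0,-56]]'

```text
clock: 29.72
eef_pos: [0.4826, 0.1274, 0.2744]
tool_rot: [0.872, 0.489, -0.001, -0.0]
ft_force: [0.1, 0.3, -0.3]
grip_width: 0.0383
```

>>> jog_arm --jaw '[0.55,0.55,0.55,0.55,0.55,0.55,0.55,0.55]' --linear '[[0,0,0],[0,0,0],[0,0,0],[0,0,0],[0,0,0],[0,0,0],[0,0,0],[0,0,0]]' --delta_rot '[[0,0,-7],[0,0,-14],[0,0,-21],[0,0,-28],[0,0,-34.4],[0,0,-34.4],[0,0,-34.4],[0,0,-34.4]]'

```text
clock: 30.38
eef_pos: [0.4829, 0.127, 0.2752]
tool_rot: [0.692, 0.722, -0.001, -0.0]
ft_force: [-0.6, -0.5, 0.4]
grip_width: 0.0382
```

```bash
python3 - <<'E'
from h import *
cam('wrist','w15.png');st()
go([.482,.127,.1805],92.6)
E
```

```text
{'clock': 30.4333, 'joint_pos': [0.2576, 0.2226, 0.1459, 1.495, -0.0001, 0.2141], 'joint_vel': [0.004, -0.0022, 0.0047, -0.0004, 0.0016, -0.0093], 'tau': [-0.0489, -36.8298, 25.7723, 0.007, -0.0034, 0.0116], 'eef_pos': [0.4829, 0.1272, 0.2753], 'tool_rot': [0.6916, 0.7223, -0.0004, -0.0002], 'ft_force': [0.7841, -0.1695, -0.5265], 'ft_torque': [0.0106, -0.0066, -0.0474], 'grip_width': 0.0381}
lin [-0.0001, -0.0008, 0.0948]
rot [-0.05, 0.02, -0.11]
```

View pics/w15.png

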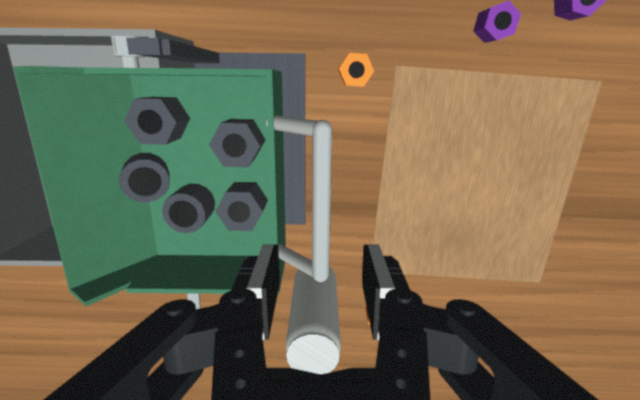

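>>> jog_arm --jaw '[0.55,0.55,0.55,0.55,0.55,0.55,0.55,0.55]' --linear '[[0,0,0.025],[0,0,0.05],[0,0,0.075],[0,0,0.09],[0,0,0.095],[0,0,0.095],[0,0,0.095],[0,0,0.095]]' --delta_rot '[[0,0,0],[0,0,0],[0,0,0],[0,0,0],[0,0,0],[0,0,0],[0,0,0],[0,0,0]]'

```text
clock: 31.1
eef_pos: [0.4841, 0.1279, 0.1822]
tool_rot: [0.691, 0.723, 0.001, 0.001]
ft_force: [0.1, 0.3, -0.1]
grip_width: 0.0387
```

>>> jog_arm --jaw '[1,1,1,1,1,1,1,1]' --linear '[[0,0,0],[0,0,0],[0,0,0],[0,0,0],[0,0,0],[0,0,0],[0,0,0],[0,0,0]]' --delta_rot '[[0,0,0],[0,0,0],[0,0,0],[0,0,0],[0,0,0],[0,0,0],[0,0,0],[0,0,0]]'

```text
clock: 31.77
eef_pos: [0.4838, 0.1274, 0.182]
tool_rot: [0.691, 0.723, 0.001, 0.001]
ft_force: [-0.8, -2.1, 5.2]
grip_width: 0.0098
```

```bash
python3 - <<'E'
from h import *
st(); cam('wrist','w16.png')
r=np.array([155,85.])
prev=np.zeros(2)
# 6 calls x 8 rows, tool x = +station y, z = -station z
N=44
ths=np.concatenate([1.95*(1-np.cos(np.pi*np.arange(1,N+1)/N))/2, np.full(4,1.95)])
for c in range(6):
    t0=ths[c*8-1] if c else 0
    p=lambda t: np.array([r[0]*np.cos(t)-r[1]*np.sin(t), r[0]*np.sin(t)+r[1]*np.cos(t)])
    print('call',c,'from',round(t0,3),'to',round(ths[c*8+7],3),[[round((p(t)-p(t0))[0]/1e3,4),0,round(-(p(t)-p(t0))[1]/1e3,4)] for t in ths[c*8:c*8+8]])
E
```

```text
{'clock': 31.7667, 'joint_pos': [0.258, 0.2543, -0.0555, 1.2588, -0.0008, 0.2126], 'joint_vel': [-0.0005, -0.0016, 0.0013, 0.0007, -0.0014, 0.0007], 'tau': [1.0789, -34.555, 23.0877, -0.366, 0.5771, -0.1352], 'eef_pos': [0.4838, 0.1274, 0.182], 'tool_rot': [0.6909, 0.723, 0.0008, 0.001], 'ft_force': [-0.7678, -2.1217, 5.2023], 'ft_torque': [-0.45, 0.0677, -0.1036], 'grip_width': 0.0098}
call 0 from 0 to 0.155 [[np.float64(-0.0002), 0, np.float64(-0.0004)], [np.float64(-0.0009), 0, np.float64(-0.0015)], [np.float64(-0.0019), 0, np.float64(-0.0034)], [np.float64(-0.0035), 0, np.float64(-0.0061)], [np.float64(-0.0055), 0, np.float64(-0.0094)], [np.float64(-0.0081), 0, np.float64(-0.0133)], [np.float64(-0.0112), 0, np.float64(-0.0178)], [np.float64(-0.015), 0, np.float64(-0.0229)]]
call 1 from 0.155 to 0.57 [[np.float64(-0.0044), 0, np.float64(-0.0055)], [np.float64(-0.0095), 0, np.float64(-0.0113)], [np.float64(-0.0153), 0, np.float64(-0.0173)], [np.float64(-0.0218), 0, np.float64(-0.0235)], [np.float64(-0.0291), 0, np.float64(-0.0297)], [np.float64(-0.0371), 0, np.float64(-0.0359)], [n
[... 975 characters left out ...]
0.0144), 0, np.float64(0.0097)], [np.float64(-0.0205), 0, np.float64(0.0145)], [np.float64(-0.0258), 0, np.float64(0.019)], [np.float64(-0.0304), 0, np.float64(0.0233)], [np.float64(-0.0344), 0, np.float64(0.0271)], [np.float64(-0.0376), 0, np.float64(0.0305)], [np.float64(-0.0403), 0, np.float64(0.0334)]]
call 5 from 1.911 to 1.95 [[np.float64(-0.002), 0, np.float64(0.0023)], [np.float64(-0.0034), 0, np.float64(0.0039)], [np.float64(-0.0043), 0, np.float64(0.005)], [np.float64(-0.0045), 0, np.float64(0.0053)], [np.float64(-0.0045), 0, np.float64(0.0053)], [np.float64(-0.0045), 0, np.float64(0.0053)], [np.float64(-0.0045), 0, np.float64(0.0053)], [np.float64(-0.0045), 0, np.float64(0.0053)]]
```

View pics/w16.png

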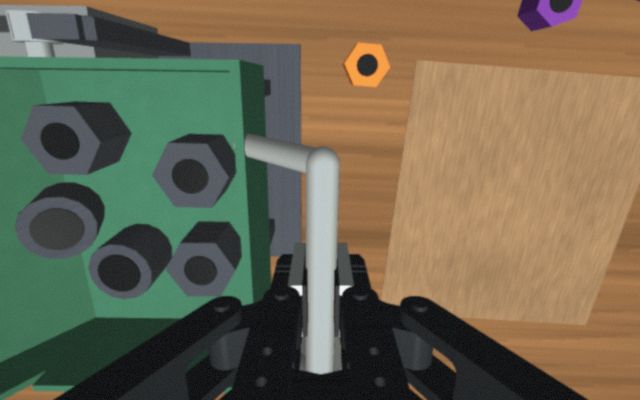

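>>> jog_arm --jaw '[1,1,1,1,1,1,1,1]' --linear '[[-0.0002,0,-0.0004],[-0.0009,0,-0.0015],[-0.0019,0,-0.0034],[-0.0035,0,-0.0061],[-0.0055,0,-0.0094],[-0.0081,0,-0.0133],[-0.0112,0,-0.0178],[-0.015,0,-0.0229]]' --delta_rot '[[0,0,0],[0,0,0],[0,0,0],[0,0,0],[0,0,0],[0,0,0],[0,0,0],[0,0,0]]'

```text
clock: 32.48
eef_pos: [0.484, 0.1142, 0.2032]
tool_rot: [0.69, 0.723, 0.001, -0.001]
ft_force: [3.3, 5.1, -4.1]
grip_width: 0.0103
```

>>> jog_arm --jaw '[1,1,1,1,1,1,1,1]' --linear '[[-0.0044,0,-0.0055],[-0.0095,0,-0.0113],[-0.0153,0,-0.0173],[-0.0218,0,-0.0235],[-0.0291,0,-0.0297],[-0.0371,0,-0.0359],[-0.0459,0,-0.0418],[-0.0554,0,-0.0473]]' --delta_rot '[[0,0,0],[0,0,0],[0,0,0],[0,0,0],[0,0,0],[0,0,0],[0,0,0],[0,0,0]]'

```text
clock: 33.15
eef_pos: [0.4858, 0.0613, 0.2527]
tool_rot: [0.69, 0.724, 0.004, -0.003]
ft_force: [-3.3, 9.2, 8.7]
grip_width: 0.0101
```

```bash
python3 - <<'E'
from h import *
st(); cam('scene','s17.png'); i=cv2.imread('pics/s17.png')[100:340,170:490]; cv2.imwrite('pics/s17c.png',cv2.resize(i,None,fx=2.5,fy=2.5,interpolation=cv2.INTER_CUBIC))
E
```

```text
{'clock': 33.15, 'joint_pos': [0.1192, 0.2048, 0.0653, 1.4298, 0.0094, 0.0705], 'joint_vel': [-0.2322, -0.0422, 0.1289, 0.1676, -0.0088, -0.2303], 'tau': [-4.221, -30.5148, 22.3128, -0.9342, -3.351, 0.0192], 'eef_pos': [0.4858, 0.0613, 0.2527], 'tool_rot': [0.6897, 0.7241, 0.0036, -0.0032], 'ft_force': [-3.3447, 9.1824, 8.6957], 'ft_torque': [2.2267, 0.6233, -0.1889], 'grip_width': 0.0101}
```

View pics/s17c.png

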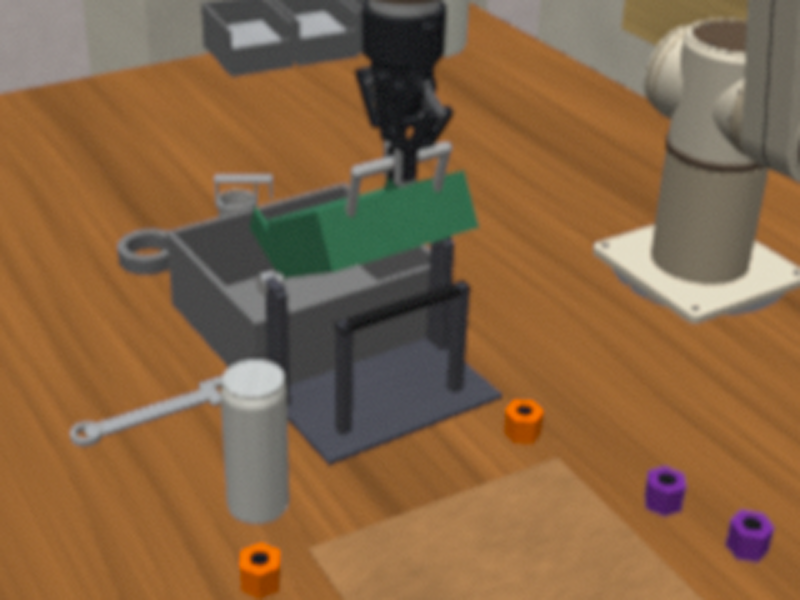

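>>> jog_arm --jaw '[1,1,1,1,1,1,1,1]' --linear '[[-0.0101,0,-0.0051],[-0.0209,0,-0.0097],[-0.0321,0,-0.0136],[-0.0438,0,-0.0168],[-0.0558,0,-0.0192],[-0.068,0,-0.0208],[-0.0803,0,-0.0215],[-0.0925,0,-0.0214]]' --delta_rot '[[0,0,0],[0,0,0],[0,0,0],[0,0,0],[0,0,0],[0,0,0],[0,0,0],[0,0,0]]'

```text
clock: 33.87
eef_pos: [0.489, -0.0343, 0.2749]
tool_rot: [0.69, 0.723, 0.001, -0.001]
ft_force: [-6.1, 0.2, 10.0]
grip_width: 0.0102
```

>>> jog_arm --jaw '[1,1,1,1,1,1,1,1]' --linear '[[-0.0121,0,0.001],[-0.0239,0,0.0027],[-0.0353,0,0.0052],[-0.0462,0,0.0083],[-0.0566,0,0.012],[-0.0663,0,0.0161],[-0.0753,0,0.0206],[-0.0837,0,0.0254]]' --delta_rot '[[0,0,0],[0,0,0],[0,0,0],[0,0,0],[0,0,0],[0,0,0],[0,0,0],[0,0,0]]'

```text
clock: 34.53
eef_pos: [0.4917, -0.1202, 0.2474]
tool_rot: [0.691, 0.723, -0.002, -0.001]
ft_force: [-6.2, -3.3, 6.1]
grip_width: 0.0101
```

```bash
python3 - <<'E'
from h import *
st(); cam('scene','s18.png'); i=cv2.imread('pics/s18.png')[100:340,170:490]; cv2.imwrite('pics/s18c.png',cv2.resize(i,None,fx=2.5,fy=2.5,interpolation=cv2.INTER_CUBIC))
E
```

```text
{'clock': 34.5333, 'joint_pos': [-0.2378, 0.244, 0.1019, 1.4325, -0.0029, -0.2827], 'joint_vel': [-0.1902, 0.072, -0.0612, -0.1312, 0.003, -0.1882], 'tau': [3.7067, -35.5311, 26.1898, -1.77, 1.2209, 0.1021], 'eef_pos': [0.4917, -0.1202, 0.2474], 'tool_rot': [0.691, 0.7228, -0.0022, -0.0009], 'ft_force': [-6.1701, -3.3073, 6.1087], 'ft_torque': [-0.3079, 1.2462, -0.0502], 'grip_width': 0.0101}
```

View pics/s18c.png

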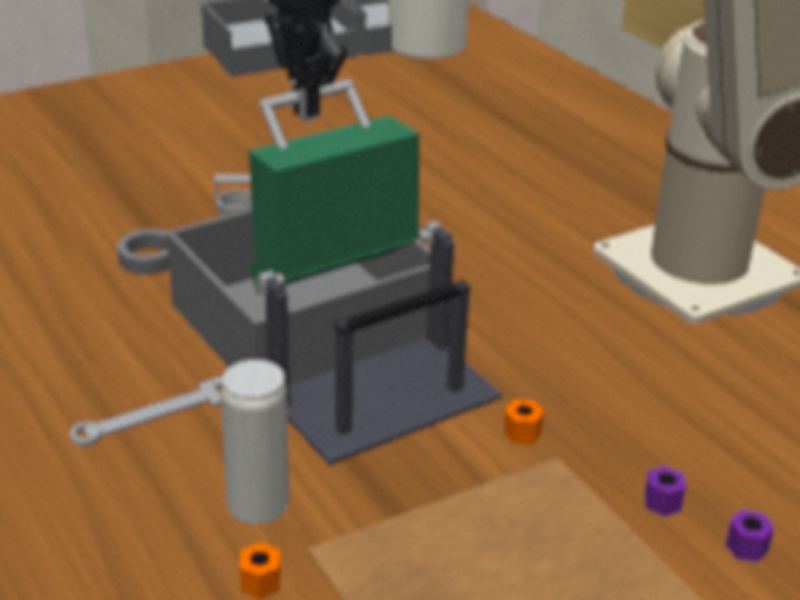

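>>> jog_arm --jaw '[1,1,1,1,1,1,1,1]' --linear '[[-0.0076,0,0.0049],[-0.0144,0,0.0097],[-0.0205,0,0.0145],[-0.0258,0,0.019],[-0.0304,0,0.0233],[-0.0344,0,0.0271],[-0.0376,0,0.0305],[-0.0403,0,0.0334]]' --delta_rot '[[0,0,0],[0,0,0],[0,0,0],[0,0,0],[0,0,0],[0,0,0],[0,0,0],[0,0,0]]'

```text
clock: 35.25
eef_pos: [0.493, -0.1593, 0.2131]
tool_rot: [0.691, 0.723, -0.002, -0.002]
ft_force: [-7.1, -2.6, 4.9]
grip_width: 0.0099
```

>>> jog_arm --jaw '[1,1,1,1,1,1,1,1]' --linear '[[-0.001,0,0.001],[-0.002,0,0.002],[-0.003,0,0.0035],[-0.003,0,0.0035],[-0.003,0,0.0035],[-0.003,0,0.0035],[-0.003,0,0.0035],[-0.003,0,0.0035]]' --delta_rot '[[0,0,0],[0,0,0],[0,0,0],[0,0,0],[0,0,0],[0,0,0],[0,0,0],[0,0,0]]'

```text
clock: 35.92
eef_pos: [0.4931, -0.1625, 0.2091]
tool_rot: [0.691, 0.723, -0.003, -0.002]
ft_force: [-4.5, -2.5, -0.1]
grip_width: 0.01
```

```bash
python3 - <<'E'
from h import *
st(); cam('scene','s19.png'); cam('top','t19.png');cam('wrist','w19.png');i=cv2.imread('pics/s19.png')[100:340,170:490]; cv2.imwrite('pics/s19c.png',cv2.resize(i,None,fx=2.5,fy=2.5,interpolation=cv2.INTER_CUBIC))
i=cv2.imread('pics/t19.png')[120:280,240:460]; cv2.imwrite('pics/t19c.png',cv2.resize(i,None,fx=3.5,fy=3.5,interpolation=cv2.INTER_CUBIC))
E
```

```text
{'clock': 35.9167, 'joint_pos': [-0.3166, 0.2853, 0.0577, 1.3497, -0.0027, -0.3612], 'joint_vel': [0.0016, -0.0001, 0.0009, 0.0011, 0.0003, 0.0001], 'tau': [2.3885, -39.2693, 27.0913, -1.4819, 1.0594, -0.2406], 'eef_pos': [0.4931, -0.1625, 0.2091], 'tool_rot': [0.6912, 0.7227, -0.0026, -0.0023], 'ft_force': [-4.5413, -2.5406, -0.1078], 'ft_torque': [-0.4012, 0.9452, -0.2355], 'grip_width': 0.01}
```

View pics/s19c.png

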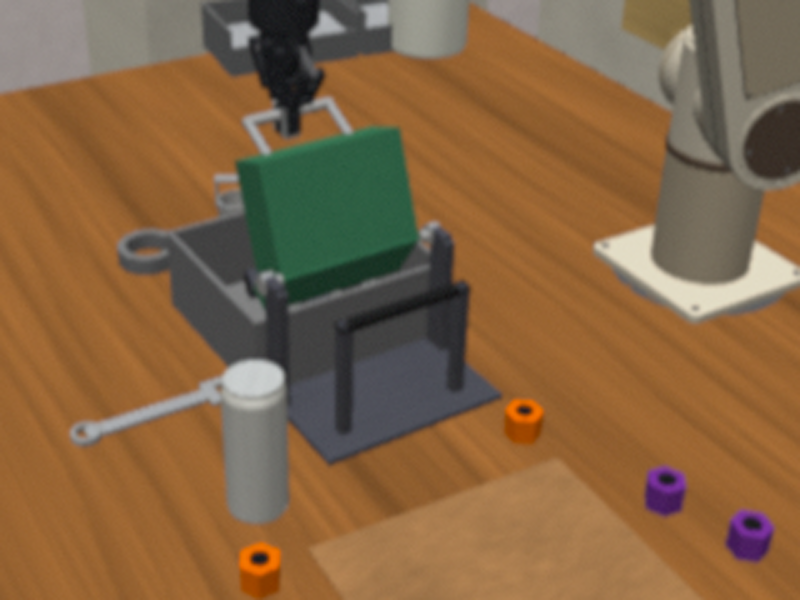

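View pics/w19.png

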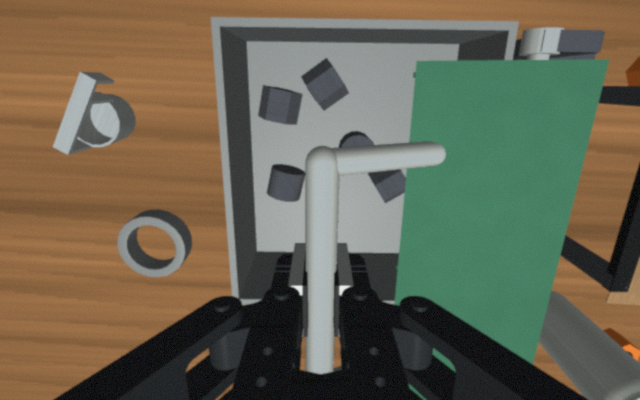

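View pics/t19c.png

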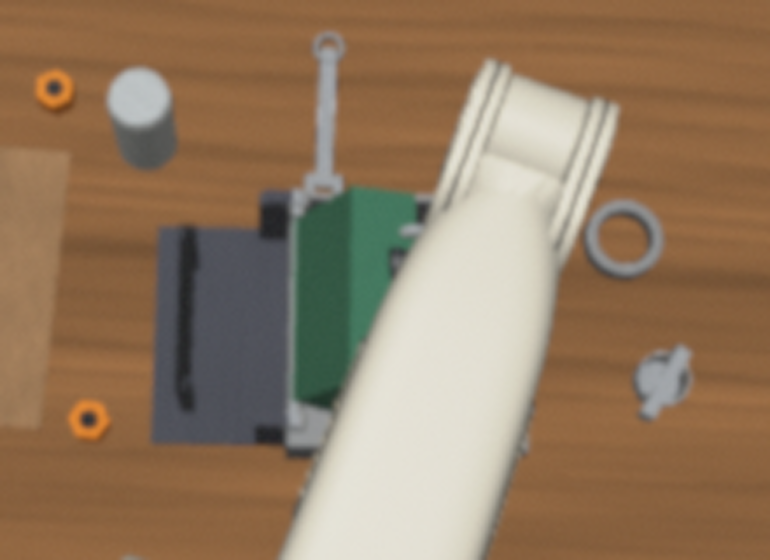

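```bash
python3 - <<'E'
from h import *
r=np.array([155,85.])
N=52
ths=np.concatenate([1.94*(1+np.cos(np.pi*np.arange(1,N+1)/N))/2, np.full(4,0)])
p=lambda t: np.array([r[0]*np.cos(t)-r[1]*np.sin(t), r[0]*np.sin(t)+r[1]*np.cos(t)])
for c in range(7):
    t0=ths[c*8-1] if c else 1.94
    print('call',c,round(t0,3),[[round(float((p(t)-p(t0))[0]/1e3),4),0,round(float(-(p(t)-p(t0))[1]/1e3),4)] for t in ths[c*8:c*8+8]])
E
```

```text
call 0 1.94 [[0.0002, 0, -0.0002], [0.0008, 0, -0.001], [0.0018, 0, -0.0021], [0.0033, 0, -0.0038], [0.0051, 0, -0.0058], [0.0074, 0, -0.0083], [0.0102, 0, -0.0111], [0.0135, 0, -0.0143]]
call 1 1.829 [[0.0037, 0, -0.0035], [0.008, 0, -0.0071], [0.0128, 0, -0.011], [0.018, 0, -0.015], [0.0239, 0, -0.019], [0.0302, 0, -0.0231], [0.0371, 0, -0.027], [0.0446, 0, -0.0309]]
call 2 1.521 [[0.0079, 0, -0.0036], [0.0163, 0, -0.0069], [0.0251, 0, -0.0099], [0.0343, 0, -0.0125], [0.0439, 0, -0.0146], [0.0538, 0, -0.0162], [0.0638, 0, -0.0172], [0.074, 0, -0.0177]]
call 3 1.087 [[0.0103, 0, 0.0001], [0.0206, 0, 0.0008], [0.0309, 0, 0.0022], [0.041, 0, 0.0041], [0.051, 0, 0.0066], [0.0606, 0, 0.0096], [0.07, 0, 0.0131], [0.0789, 0, 0.017]]
call 4 0.626 [[0.0085, 0, 0.0043], [0.0166, 0, 0.009], [0.0242, 0, 0.0139], [0.0312, 0, 0.019], [0.0377, 0, 0.0242], [0.0437, 0, 0.0294], [0.0492, 0, 0.0347], [0.0541, 0, 0.0398]]
call 5 0.244 [[0.0044, 0, 0.005], [0.0083, 0, 0.0097], [0.0118, 0, 0.0141], [0.0147, 0, 0.0183], [0.0173, 0, 0.022], [0.0195, 0, 0.0253], [0.0212, 0, 0.0282], [0.0227, 0, 0.0306]]
call 6 0.028 [[0.0011, 0, 0.0019], [0.0019, 0, 0.0032], [0.0023, 0, 0.0041], [0.0025, 0, 0.0043], [0.0025, 0, 0.0043], [0.0025, 0, 0.0043], [0.0025, 0, 0.0043], [0.0025, 0, 0.0043]]
```

>>> jog_arm --jaw '[1,1,1,1,1,1,1,1]' --linear '[[0.0002,0,-0.0002],[0.0008,0,-0.001],[0.0018,0,-0.0021],[0.0033,0,-0.0038],[0.0051,0,-0.0058],[0.0074,0,-0.0083],[0.0102,0,-0.0111],[0.0135,0,-0.0143]]' --delta_rot '[[0,0,0],[0,0,0],[0,0,0],[0,0,0],[0,0,0],[0,0,0],[0,0,0],[0,0,0]]'

```text
clock: 36.73
eef_pos: [0.4927, -0.1495, 0.223]
tool_rot: [0.691, 0.723, -0.003, -0.002]
ft_force: [-3.3, -3.1, -4.7]
grip_width: 0.01
```

>>> jog_arm --jaw '[1,1,1,1,1,1,1,1]' --linear '[[0.0037,0,-0.0035],[0.008,0,-0.0071],[0.0128,0,-0.011],[0.018,0,-0.015],[0.0239,0,-0.019],[0.0302,0,-0.0231],[0.0371,0,-0.027],[0.0446,0,-0.0309]]' --delta_rot '[[0,0,0],[0,0,0],[0,0,0],[0,0,0],[0,0,0],[0,0,0],[0,0,0],[0,0,0]]'

```text
clock: 37.4
eef_pos: [0.4913, -0.1055, 0.2555]
tool_rot: [0.691, 0.723, -0.003, -0.0]
ft_force: [-5.5, -4.1, 2.5]
grip_width: 0.0097
```

>>> jog_arm --jaw '[1,1,1,1,1,1,1,1]' --linear '[[0.0079,0,-0.0036],[0.0163,0,-0.0069],[0.0251,0,-0.0099],[0.0343,0,-0.0125],[0.0439,0,-0.0146],[0.0538,0,-0.0162],[0.0638,0,-0.0172],[0.074,0,-0.0177]]' --delta_rot '[[0,0,0],[0,0,0],[0,0,0],[0,0,0],[0,0,0],[0,0,0],[0,0,0],[0,0,0]]'

```text
clock: 38.07
eef_pos: [0.4892, -0.0305, 0.2746]
tool_rot: [0.691, 0.723, -0.001, 0.001]
ft_force: [-2.9, -2.8, 6.0]
grip_width: 0.01
```

>>> jog_arm --jaw '[1,1,1,1,1,1,1,1]' --linear '[[0.0103,0,0.0001],[0.0206,0,0.0008],[0.0309,0,0.0022],[0.041,0,0.0041],[0.051,0,0.0066],[0.0606,0,0.0096],[0.07,0,0.0131],[0.0789,0,0.017]]' --delta_rot '[[0,0,0],[0,0,0],[0,0,0],[0,0,0],[0,0,0],[0,0,0],[0,0,0],[0,0,0]]'

```text
clock: 38.73
eef_pos: [0.4868, 0.0495, 0.2555]
tool_rot: [0.691, 0.723, -0.0, 0.0]
ft_force: [1.0, -1.5, 1.0]
grip_width: 0.0102
```

>>> jog_arm --jaw '[1,1,1,1,1,1,1,1]' --linear '[[0.0085,0,0.0043],[0.0166,0,0.009],[0.0242,0,0.0139],[0.0312,0,0.019],[0.0377,0,0.0242],[0.0437,0,0.0294],[0.0492,0,0.0347],[0.0541,0,0.0398]]' --delta_rot '[[0,0,0],[0,0,0],[0,0,0],[0,0,0],[0,0,0],[0,0,0],[0,0,0],[0,0,0]]'

```text
clock: 39.4
eef_pos: [0.4848, 0.1038, 0.2159]
tool_rot: [0.691, 0.723, 0.001, 0.0]
ft_force: [5.4, 0.2, -1.0]
grip_width: 0.0101
```

>>> jog_arm --jaw '[1,1,1,1,1,1,1,1]' --linear '[[0.0044,0,0.005],[0.0083,0,0.0097],[0.0118,0,0.0141],[0.0147,0,0.0183],[0.0173,0,0.022],[0.0195,0,0.0253],[0.0212,0,0.0282],[0.0227,0,0.0306]]' --delta_rot '[[0,0,0],[0,0,0],[0,0,0],[0,0,0],[0,0,0],[0,0,0],[0,0,0],[0,0,0]]'

```text
clock: 40.07
eef_pos: [0.484, 0.126, 0.1852]
tool_rot: [0.691, 0.723, 0.001, 0.0]
ft_force: [6.3, -0.7, -0.2]
grip_width: 0.01
```

>>> jog_arm --jaw '[1,1,1,1,1,1,1,1]' --linear '[[0.001,0,0.0018],[0.0015,0,0.003],[0.002,0,0.0036],[0.002,0,0.0036],[0.002,0,0.0036],[0.002,0,0.0036],[0.002,0,0.0036],[0.002,0,0.0036]]' --delta_rot '[[0,0,0],[0,0,0],[0,0,0],[0,0,0],[0,0,0],[0,0,0],[0,0,0],[0,0,0]]'

```text
clock: 40.73
eef_pos: [0.484, 0.1274, 0.1827]
tool_rot: [0.691, 0.723, 0.001, 0.001]
ft_force: [4.4, -2.3, 4.6]
grip_width: 0.0103
```

```bash
python3 - <<'E'
from h import *
st(); cam('scene','s20.png'); i=cv2.imread('pics/s20.png')[100:340,170:490]; cv2.imwrite('pics/s20c.png',cv2.resize(i,None,fx=2.5,fy=2.5,interpolation=cv2.INTER_CUBIC))
E
```

```text
{'clock': 40.7333, 'joint_pos': [0.2579, 0.2541, -0.0537, 1.2606, -0.0009, 0.2127], 'joint_vel': [0.0013, -0.0012, -0.0007, 0.0002, 0.0001, 0.0004], 'tau': [1.7457, -35.3692, 21.3384, 1.4608, 1.1251, -0.2155], 'eef_pos': [0.484, 0.1274, 0.1827], 'tool_rot': [0.6909, 0.7229, 0.0008, 0.001], 'ft_force': [4.3862, -2.3031, 4.5831], 'ft_torque': [-0.6718, -0.9609, -0.2103], 'grip_width': 0.0103}
```

View pics/s20c.png

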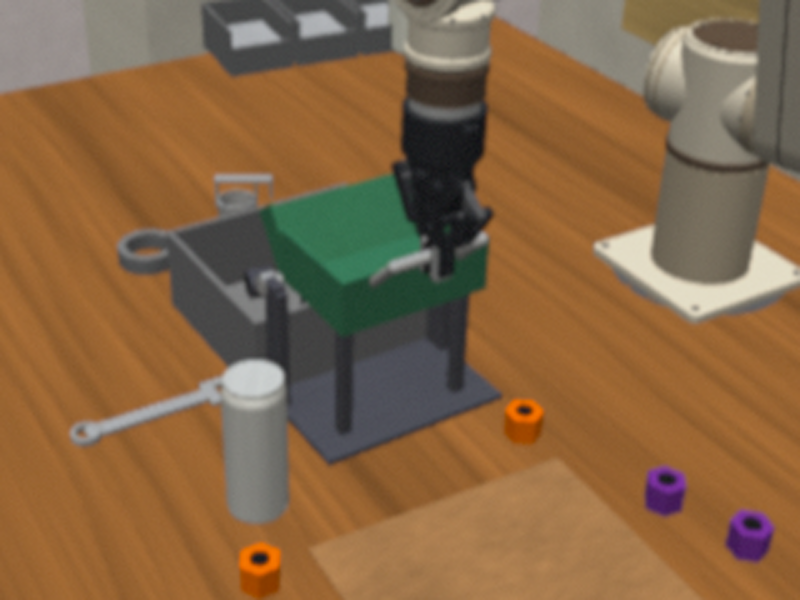

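>>> jog_arm --jaw '[0.6,0.6,0.6,0.6,0.6,0.6,0.6,0.6]' --linear '[[0,0,0],[0,0,0],[0,0,0],[0,0,0],[0,0,-0.02],[0,0,-0.05],[0,0,-0.085],[0,0,-0.12]]' --delta_rot '[[0,0,0],[0,0,0],[0,0,0],[0,0,0],[0,0,0],[0,0,0],[0,0,0],[0,0,0]]'

```text
clock: 41.45
eef_pos: [0.4817, 0.1276, 0.3024]
tool_rot: [0.691, 0.723, -0.001, -0.001]
ft_force: [1.1, 0.4, 1.1]
grip_width: 0.0344
```

```bash
python3 - <<'E'
from h import *
st(); go([.45,-.36,.3],62); go([.456,-.383,.16],62)
E
```

```text
{'clock': 41.45, 'joint_pos': [0.2585, 0.2213, 0.2133, 1.5662, 0.0006, 0.2121], 'joint_vel': [-0.0001, -0.0295, 1.0678, 1.0627, -0.0002, -0.0009], 'tau': [0.0014, -37.2449, 22.6469, -1.0129, 0.0018, 0.0], 'eef_pos': [0.4817, 0.1276, 0.3024], 'tool_rot': [0.6905, 0.7233, -0.0013, -0.0011], 'ft_force': [1.0976, 0.3754, 1.0832], 'ft_torque': [-0.0741, -0.0536, -0.0057], 'grip_width': 0.0344}
lin [-0.4856, -0.0543, 0.0026]
rot [-0.19, 0.06, 30.66]
lin [-0.5088, -0.0488, 0.1426]
rot [-0.19, 0.06, 30.66]
```

>>> jog_arm --jaw '[0.6,0.6,0.6,0.6,0.6,0.6,0.6,0.6]' --linear '[[-0.038,-0.004,0],[-0.077,-0.008,0],[-0.116,-0.011,0],[-0.155,-0.015,0],[-0.194,-0.019,0],[-0.233,-0.023,0],[-0.272,-0.027,0],[-0.311,-0.031,0]]' --delta_rot '[[0,0,4],[0,0,8],[0,0,12],[0,0,16],[0,0,20],[0,0,24],[0,0,28],[0,0,30.6]]'

```text
clock: 42.12
eef_pos: [0.4655, -0.1859, 0.3017]
tool_rot: [0.858, 0.514, -0.0, -0.001]
ft_force: [0.5, 0.5, 1.4]
grip_width: 0.0338
```

```bash
python3 - <<'E'
from h import *
st(); go([.456,-.383,.3],62); go([.456,-.383,.16],62)
E
```

```text
{'clock': 42.1167, 'joint_pos': [-0.3803, 0.2254, 0.2168, 1.5634, 0.0007, 0.1103], 'joint_vel': [-0.9053, 0.2886, 0.3618, 0.0684, 0.003, -0.3857], 'tau': [2.5487, -39.4153, 24.5922, 0.2557, -0.1014, 0.4361], 'eef_pos': [0.4655, -0.1859, 0.3017], 'tool_rot': [0.8577, 0.5142, -0.0001, -0.0007], 'ft_force': [0.4846, 0.4686, 1.4295], 'ft_torque': [-0.0295, -0.0849, 0.0564], 'grip_width': 0.0338}
lin [-0.1783, 0.0846, 0.0014]
rot [-0.07, -0.03, -0.11]
lin [-0.1784, 0.0847, 0.1414]
rot [-0.07, -0.03, -0.11]
```

>>> jog_arm --jaw '[0.6,0.6,0.6,0.6,0.6,0.6,0.6,0.6]' --linear '[[-0.033,0.016,0],[-0.068,0.032,0],[-0.103,0.049,0],[-0.138,0.065,0.02],[-0.17,0.08,0.05],[-0.1784,0.0847,0.09],[-0.1784,0.0847,0.12],[-0.1784,0.0847,0.12]]' --delta_rot '[[0,0,0],[0,0,0],[0,0,0],[0,0,0],[0,0,0],[0,0,0],[0,0,0],[0,0,0]]'

```text
clock: 42.78
eef_pos: [0.4522, -0.3788, 0.1723]
tool_rot: [0.858, 0.514, -0.003, -0.009]
ft_force: [-0.4, 0.5, -1.4]
grip_width: 0.0342
```

```bash
python3 - <<'E'
from h import *
cam('wrist','w21.png'); st()
i=cv2.imread('pics/w21.png')[100:300,220:420]; cv2.imwrite('pics/w21c.png',cv2.resize(i,None,fx=3,fy=3,interpolation=cv2.INTER_CUBIC))
E
```

```text
{'clock': 42.8333, 'joint_pos': [-0.6963, 0.4501, 0.2147, 1.3479, 0.0005, -0.2074], 'joint_vel': [0.0207, -0.0674, 0.1286, 0.0437, 0.0001, 0.001], 'tau': [-0.6419, -45.2114, 23.9023, -0.5334, -0.0373, -0.0075], 'eef_pos': [0.4541, -0.3794, 0.1769], 'tool_rot': [0.8572, 0.5149, -0.0018, -0.006], 'ft_force': [0.1438, 0.2419, 0.1939], 'ft_torque': [-0.0132, 0.0529, 0.0007], 'grip_width': 0.0344}
```

View pics/w21.png

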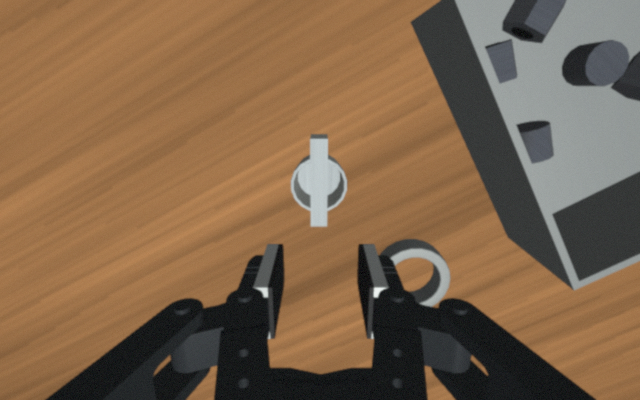

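View pics/w21c.png

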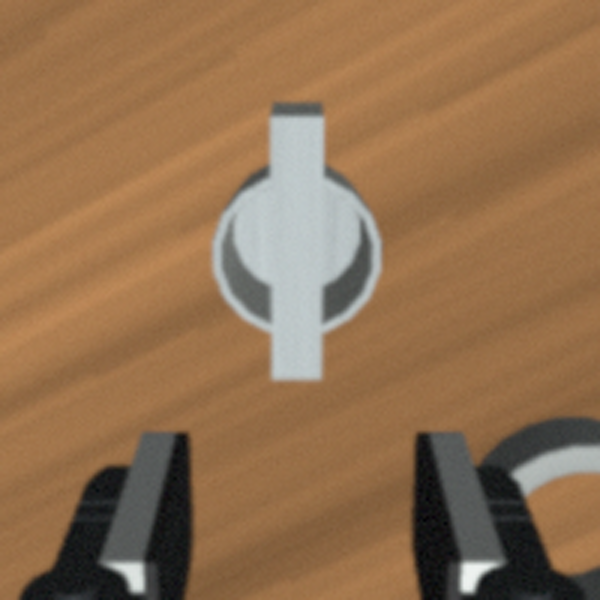

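```bash
python3 - <<'E'
from h import *
a=ray('w21.png',319,138.3,.066);b=ray('w21.png',319,226.7,.066);c=ray('w21.png',319,185.3,.035)
u=(b-a)[:2];L=np.linalg.norm(u);u/=L
print(a,b,L,c,'ang b->a',np.degrees(np.arctan2(-u[1],-u[0])), 'c along from a',(c-a)[:2]@u)
e1=-u; ctr=a[:2]-e1*.047; print('if a is hook end: centre',ctr,'; if b:',b[:2]-u*.047)
P,im,d=world('w21.png'); print(P[160,319],P[220,319],P[141,319],P[136,319])
go([c[0],c[1],.02],62)
E
```

```text
[ 0.41827885 -0.36183847  0.066     ] [ 0.48422951 -0.39709416  0.066     ] 0.07478270410859562 [ 0.45988052 -0.38409085  0.035     ] ang b->a 151.8720722449683 c along from a 0.04717909148894038
if a is hook end: centre [ 0.45972802 -0.38399623] ; if b: [ 0.44278034 -0.3749364 ]
[ 0.43347204 -0.36996027  0.06630303] [ 0.47849979 -0.39403076  0.06701233] [ 0.42012189 -0.36282364  0.06617394] [ 0.41824919 -0.361828    0.05325575]
lin [-0.0019, 0.0091, 0.1568]
rot [-0.69, -0.18, -0.01]
```

>>> jog_arm --jaw '[0.6,0.6,0.6,0.6,0.6,0.6,0.6,0.6]' --linear '[[-0.001,0.004,0.02],[-0.001,0.005,0.04],[-0.001,0.005,0.06],[-0.001,0.005,0.08],[-0.001,0.005,0.08],[-0.001,0.005,0.08],[-0.001,0.005,0.08],[-0.001,0.005,0.08]]' --delta_rot '[[0,0,0],[0,0,0],[0,0,0],[0,0,0],[0,0,0],[0,0,0],[0,0,0],[0,0,0]]'

```text
clock: 43.5
eef_pos: [0.4632, -0.386, 0.105]
tool_rot: [0.857, 0.516, 0.001, 0.002]
ft_force: [-0.1, -0.1, -0.3]
grip_width: 0.0343
```

```bash
python3 - <<'E'
from h import *
cam('wrist','w22.png'); st()
go([.4598,-.384,.024],61.9)
E
```

```text
{'clock': 43.55, 'joint_pos': [-0.695, 0.5009, 0.103, 1.1686, 0.0001, -0.2073], 'joint_vel': [-0.0037, 0.0058, -0.0141, -0.007, 0.003, 0.0002], 'tau': [0.0605, -47.9353, 23.9876, -0.0019, 0.0033, 0.0001], 'eef_pos': [0.4629, -0.3859, 0.1046], 'tool_rot': [0.8569, 0.5155, 0.0007, 0.002], 'ft_force': [0.5385, -0.1259, -0.5468], 'ft_torque': [-0.0516, 0.0401, -0.0], 'grip_width': 0.0343}
lin [0.0003, -0.0039, 0.0806]
rot [0.24, 0.05, 0.16]
```

View pics/w22.png

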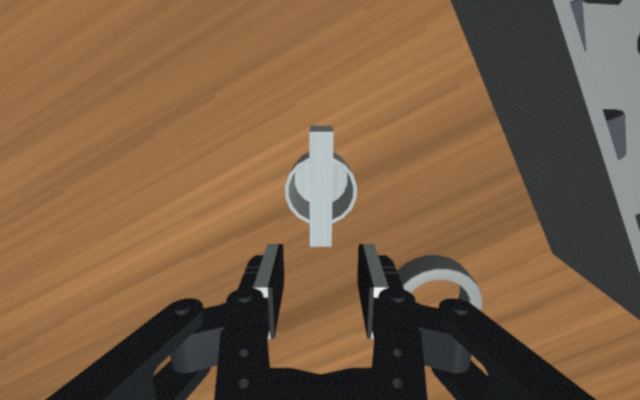

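>>> jog_arm --jaw '[0.6,0.6,0.6,0.6,0.6,0.6,0.6,0.6]' --linear '[[0,-0.0035,0.015],[0,-0.0035,0.03],[0,-0.0035,0.045],[0,-0.0035,0.06],[0,-0.0035,0.073],[0,-0.0035,0.08],[0,-0.0035,0.08],[0,-0.0035,0.08]]' --delta_rot '[[0,0,0],[0,0,0],[0,0,0],[0,0,0],[0,0,0],[0,0,0],[0,0,0],[0,0,0]]'

```text
clock: 44.22
eef_pos: [0.4587, -0.3837, 0.0226]
tool_rot: [0.857, 0.515, 0.0, 0.0]
ft_force: [-0.3, -0.7, -0.9]
grip_width: 0.0342
```

>>> jog_arm --jaw '[1,1,1,1,1,1,1,1]' --linear '[[0,0,0],[0,0,0],[0,0,0],[0,0,0],[0,0,0],[0,0,0],[0,0,0],[0,0,0]]' --delta_rot '[[0,0,0],[0,0,0],[0,0,0],[0,0,0],[0,0,0],[0,0,0],[0,0,0],[0,0,0]]'

```text
clock: 44.88
eef_pos: [0.4593, -0.384, 0.0234]
tool_rot: [0.857, 0.515, 0.001, 0.001]
ft_force: [-0.0, 0.9, 5.4]
grip_width: 0.0123
```

>>> jog_arm --jaw '[1,1,1,1,1,1,1,1]' --linear '[[0,0,-0.01],[0,0,-0.025],[0,0,-0.045],[0,0,-0.065],[0,0,-0.085],[0,0,-0.1],[0,0,-0.1],[0,0,-0.1]]' --delta_rot '[[0,0,0],[0,0,0],[0,0,0],[0,0,0],[0,0,0],[0,0,0],[0,0,0],[0,0,0]]'

```text
clock: 45.55
eef_pos: [0.4586, -0.3838, 0.1227]
tool_rot: [0.857, 0.515, 0.0, 0.001]
ft_force: [-0.5, -0.1, -2.1]
grip_width: 0.0122
```

```bash
python3 - <<'E'
from h import *
cam('wrist','w23.png'); st()
E
```

```text
{'clock': 45.6, 'joint_pos': [-0.6967, 0.4824, 0.1185, 1.2078, -0.0001, -0.2085], 'joint_vel': [0.0008, 0.0169, -0.024, -0.0014, 0.0011, -0.0001], 'tau': [-0.0017, -49.9273, 25.8959, -0.033, -0.002, -0.0001], 'eef_pos': [0.4579, -0.3832, 0.1213], 'tool_rot': [0.857, 0.5153, -0.0002, -0.0005], 'ft_force': [0.3531, -0.161, -2.374], 'ft_torque': [-0.0116, 0.0341, 0.0412], 'grip_width': 0.0123}
```

View pics/w23.png

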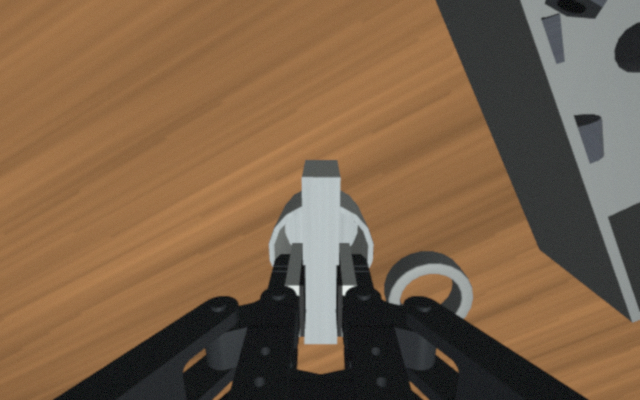

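```bash
python3 - <<'E'
import cv2
i=cv2.imread('pics/w19.png')[10:310,200:300]; cv2.imwrite('pics/w19c.png',cv2.resize(i[:150],None,fx=4,fy=4,interpolation=cv2.INTER_CUBIC)); cv2.imwrite('pics/w19d.png',cv2.resize(i[150:],None,fx=4,fy=4,interpolation=cv2.INTER_CUBIC))
E
```

View pics/w19c.png

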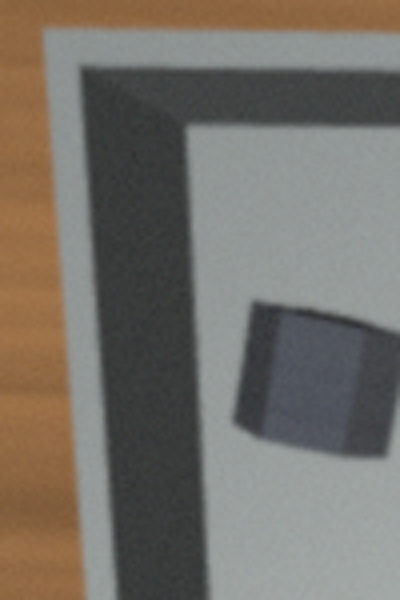

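View pics/w19d.png

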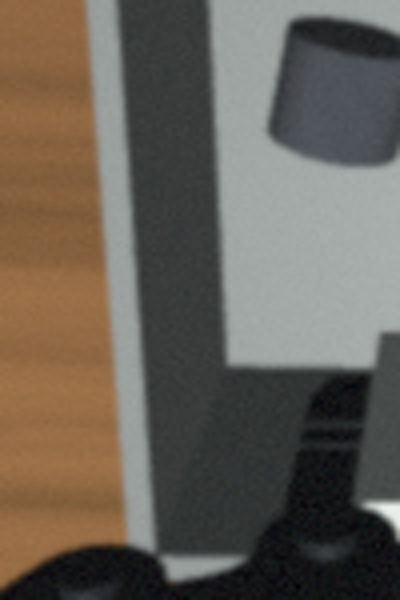

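```bash
python3 - <<'E'
from h import *
A=[ray('w19.png',u,v,.1) for u,v in [(212.3,22),(216.5,92.5),(221.75,160),(230,260)]]
B=[ray('w19.png',u,v,.1) for u,v in [(221,28),(225,92.5),(229.5,160),(237.5,260)]]
for a,b in zip(A,B): print(a.round(4),b.round(4))
P,im,d=world('w19.png'); print(P[92,220],P[160,225],P[200,229])
E
```

```text
[ 0.3769 -0.2456  0.1   ] [ 0.3805 -0.2395  0.1   ]
[ 0.4254 -0.2449  0.1   ] [ 0.4251 -0.2384  0.1   ]
[ 0.4777 -0.2431  0.1   ] [ 0.4774 -0.2369  0.1   ]
[ 0.5679 -0.2396  0.1   ] [ 0.5676 -0.233   0.1   ]
[ 0.42488827 -0.24185146  0.10124502] [ 0.47720686 -0.24008505  0.10143571] [ 0.51154372 -0.23845552  0.10008031]
```

```bash
python3 - <<'E'
from h import *
go([.4815,-.2754,.125],2.5)
E
```

```text
lin [0.1062, -0.0297, -0.0036]
rot [-0.06, 0.03, 59.53]
```

>>> jog_arm --jaw '[1,1,1,1,1,1,1,1]' --linear '[[0.005,-0.001,-0.002],[0.015,-0.004,-0.003],[0.03,-0.008,-0.003],[0.045,-0.013,-0.003],[0.06,-0.017,-0.003],[0.075,-0.021,-0.003],[0.09,-0.025,-0.003],[0.1,-0.028,-0.003]]' --delta_rot '[[0,0,5],[0,0,12],[0,0,19],[0,0,26],[0,0,33],[0,0,40],[0,0,47],[0,0,53]]'

```text
clock: 46.27
eef_pos: [0.4794, -0.2799, 0.1228]
tool_rot: [0.997, 0.076, -0.002, -0.001]
ft_force: [0.7, -0.8, -1.4]
grip_width: 0.0121
```

>>> jog_arm --jaw '[1,1,1,1,1,1,1,1]' --linear '[[0,0,0],[0,0,0],[0,0,0],[0,0,0],[0,0,0],[0,0,0],[0,0,0],[0,0,0]]' --delta_rot '[[0,0,4],[0,0,6.5],[0,0,6.5],[0,0,6.5],[0,0,6.5],[0,0,6.5],[0,0,6.5],[0,0,6.5]]'

```text
clock: 46.93
eef_pos: [0.4804, -0.2821, 0.1248]
tool_rot: [1.0, 0.022, -0.0, -0.0]
ft_force: [-0.2, -0.2, -1.3]
grip_width: 0.0124
```

```bash
python3 - <<'E'
from h import *
cam('wrist','w24.png'); st()
go([.4815,-.2754,.125],2.5)
E
```

```text
{'clock': 46.9833, 'joint_pos': [-0.5309, 0.4031, 0.0033, 1.1709, -0.0, 0.9956], 'joint_vel': [0.0009, -0.0015, 0.0004, 0.001, 0.0014, 0.0022], 'tau': [0.0003, -44.5437, 24.5841, 0.0041, 0.002, -0.002], 'eef_pos': [0.4805, -0.2821, 0.1249], 'tool_rot': [0.9998, 0.0221, -0.0, 0.0], 'ft_force': [-0.6169, 1.2261, -1.8199], 'ft_torque': [0.0286, -0.0046, 0.0048], 'grip_width': 0.0117}
lin [0.0013, -0.0066, -0.0001]
rot [0.0, 0.0, 0.03]
```

View pics/w24.png

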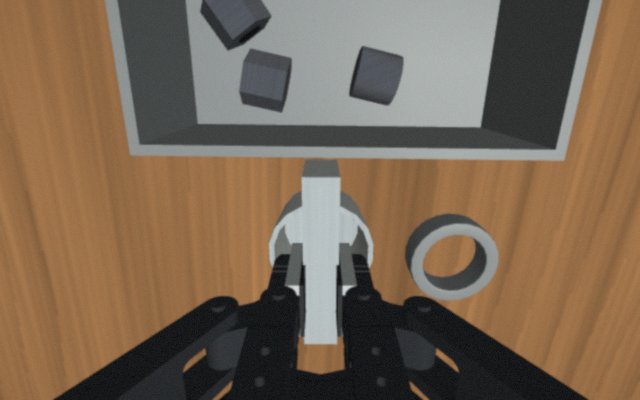

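```bash
python3 - <<'E'
from h import *
for v in (146.5,157): print(ray('w24.png',250,v,.1).round(4),ray('w24.png',400,v+.7,.1).round(4))
print(ray('w24.png',321,176,.1675),ray('w24.png',321,343,.1675), ray('w24.png',321,160,.1395))
i=cv2.imread('pics/w24.png')[130:200,240:400]; cv2.imwrite('pics/w24c.png',cv2.resize(i,None,fx=5,fy=5,interpolation=cv2.INTER_CUBIC))
E
```

```text
[ 0.4398 -0.2392  0.1   ] [ 0.5221 -0.2359  0.1   ]
[ 0.4397 -0.2451  0.1   ] [ 0.5228 -0.2418  0.1   ]
[ 0.47855269 -0.23553156  0.1675    ] [ 0.48190945 -0.30967436  0.1675    ] [ 0.47860745 -0.23602362  0.1395    ]
```

View pics/w24c.png

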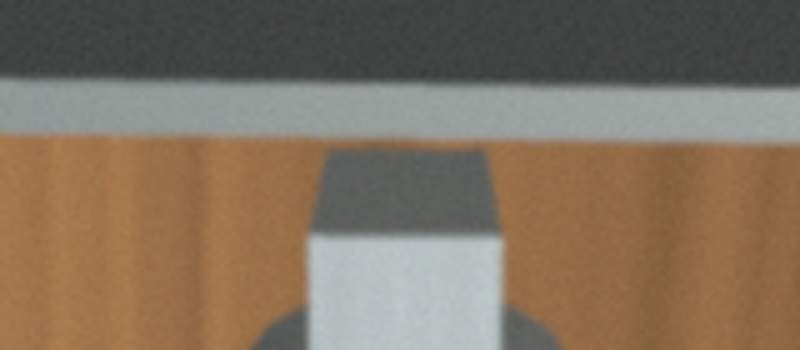

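>>> jog_arm --jaw '[1,1,1,1,1,1,1,1]' --linear '[[0,-0.003,0],[0,-0.0062,0],[0,-0.0062,0.005],[0,-0.0062,0.015],[0,-0.0062,0.025],[0,-0.0062,0.035],[0,-0.0062,0.04],[0,-0.0062,0.04]]' --delta_rot '[[0,0,0],[0,0,0],[0,0,0],[0,0,0],[0,0,0],[0,0,0],[0,0,0],[0,0,0]]'

```text
clock: 47.65
eef_pos: [0.4787, -0.2749, 0.0825]
tool_rot: [1.0, 0.022, -0.002, -0.001]
ft_force: [-0.6, 0.4, -2.4]
grip_width: 0.0121
```

```bash
python3 - <<'E'
from h import *
cam('wrist','w25.png'); cam('scene','s25.png'); st()
i=cv2.imread('pics/s25.png')[130:250,190:350]; cv2.imwrite('pics/s25c.png',cv2.resize(i,None,fx=5,fy=5,interpolation=cv2.INTER_CUBIC))
E
```

```text
{'clock': 47.75, 'joint_pos': [-0.5213, 0.4314, -0.0665, 1.074, -0.0, 1.0053], 'joint_vel': [0.0007, -0.0135, 0.0177, 0.0042, -0.0002, -0.0014], 'tau': [0.0092, -44.257, 23.0491, 0.0278, 0.0025, -0.0001], 'eef_pos': [0.48, -0.2757, 0.0844], 'tool_rot': [0.9998, 0.0221, -0.0005, -0.0003], 'ft_force': [0.0451, -0.4769, -1.743], 'ft_torque': [0.0293, -0.0138, 0.01], 'grip_width': 0.0122}
```

View pics/w25.png

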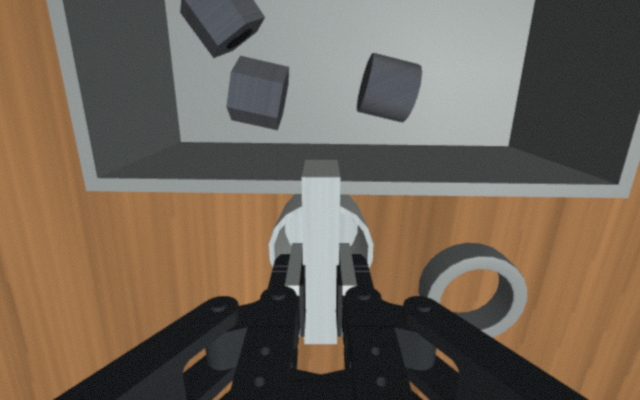

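View pics/s25c.png

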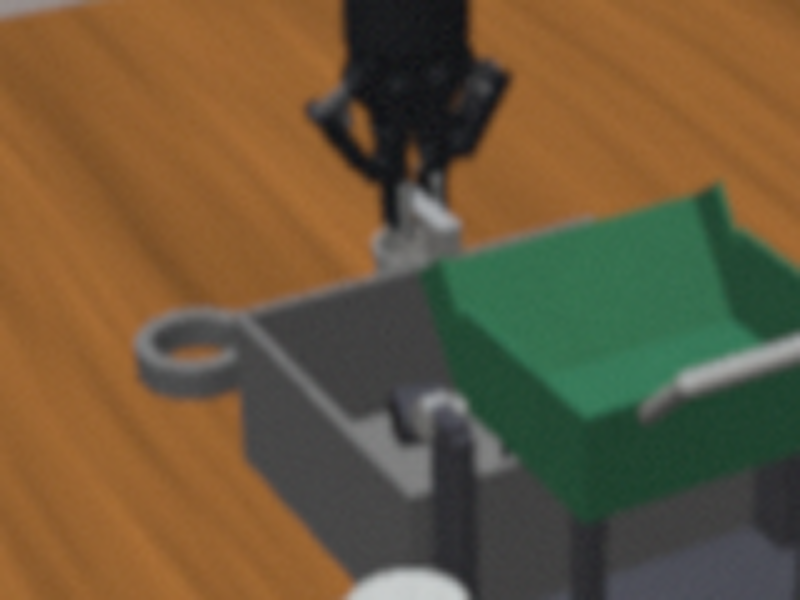

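>>> jog_arm --jaw '[1,1,1,1,1,1,1,1]' --linear '[[0,0,0.004],[0,0,0.008],[0,0,0.012],[0,0,0.016],[0,0,0.019],[0,0,0.021],[0,0,0.022],[0,0,0.022]]' --delta_rot '[[0,0,0],[0,0,0],[0,0,0],[0,0,0],[0,0,0],[0,0,0],[0,0,0],[0,0,0]]'

```text
clock: 48.42
eef_pos: [0.4801, -0.2757, 0.0626]
tool_rot: [1.0, 0.022, -0.0, -0.0]
ft_force: [-0.4, 0.5, -1.1]
grip_width: 0.0119
```

>>> jog_arm --jaw '[1,1,1,1,1,1,1,1]' --linear '[[0,0,0.001],[0,0,0.001],[0,0,0.001],[0,0,0.001],[0,0,0.001],[0,0,0.001],[0,0,0.001],[0,0,0.001]]' --delta_rot '[[0,0,0],[0,0,0],[0,0,0],[0,0,0],[0,0,0],[0,0,0],[0,0,0],[0,0,0]]'

```text
clock: 49.08
eef_pos: [0.4802, -0.2758, 0.062]
tool_rot: [1.0, 0.022, 0.0, 0.0]
ft_force: [-0.7, -0.2, -1.8]
grip_width: 0.012
```

>>> jog_arm --jaw '[1,1,1,1,1,1,1,1]' --linear '[[0,0,0.0005],[0,0,0.001],[0,0,0.001],[0,0,0.001],[0,0,0.001],[0,0,0.001],[0,0,0.001],[0,0,0.001]]' --delta_rot '[[0,0,0],[0,0,0],[0,0,0],[0,0,0],[0,0,0],[0,0,0],[0,0,0],[0,0,0]]'

```text
clock: 49.75
eef_pos: [0.4803, -0.2758, 0.0611]
tool_rot: [1.0, 0.022, 0.0, 0.0]
ft_force: [0.1, -0.8, -0.1]
grip_width: 0.012
```

>>> jog_arm --jaw '[1,1,1,1,1,1,1,1]' --linear '[[0,0,0.0005],[0,0,0.001],[0,0,0.001],[0,0,0.001],[0,0,0.001],[0,0,0.001],[0,0,0.001],[0,0,0.001]]' --delta_rot '[[0,0,0],[0,0,0],[0,0,0],[0,0,0],[0,0,0],[0,0,0],[0,0,0],[0,0,0]]'

```text
clock: 50.42
eef_pos: [0.4804, -0.2759, 0.0602]
tool_rot: [1.0, 0.022, 0.0, 0.0]
ft_force: [-1.2, -0.0, 5.0]
grip_width: 0.0127
```

>>> jog_arm --jaw '[0.95,0.9,0.85,0.82,0.8,0.75,0.7,0.65]' --linear '[[0,0,0],[0,0,0],[0,0,0],[0,0,0],[0,0,0],[0,0,0],[0,0,0],[0,0,0]]' --delta_rot '[[0,0,0],[0,0,0],[0,0,0],[0,0,0],[0,0,0],[0,0,0],[0,0,0],[0,0,0]]'

```text
clock: 51.08
eef_pos: [0.4801, -0.2757, 0.0596]
tool_rot: [1.0, 0.022, -0.0, -0.0]
ft_force: [0.3, -0.3, -0.7]
grip_width: 0.03
```

```bash
python3 - <<'E'
from h import *
cam('wrist','w26.png'); st()
E
```

```text
{'clock': 51.1333, 'joint_pos': [-0.5212, 0.4555, -0.0997, 1.0161, -0.0, 1.0053], 'joint_vel': [0.0005, -0.0003, 0.0036, 0.0002, -0.0006, -0.0002], 'tau': [0.0013, -44.2754, 22.2243, 0.0056, -0.0003, 0.0001], 'eef_pos': [0.4801, -0.2757, 0.0597], 'tool_rot': [0.9998, 0.0222, -0.0002, -0.0001], 'ft_force': [-0.0815, 0.1184, 0.036], 'ft_torque': [0.0413, -0.0145, 0.0525], 'grip_width': 0.0299}
```

View pics/w26.png

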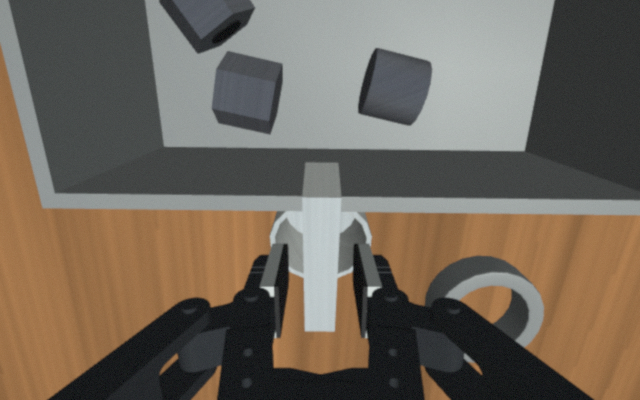

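>>> jog_arm --jaw '[0.6,0.6,0.6,0.6,0.6,0.6,0.6,0.6]' --linear '[[0,0,-0.005],[0,0,-0.015],[0,0,-0.035],[0,0,-0.065],[0,0,-0.1],[0,0,-0.135],[0,0,-0.17],[0,0,-0.2]]' --delta_rot '[[0,0,0],[0,0,0],[0,0,0],[0,0,0],[0,0,0],[0,0,0],[0,0,0],[0,0,0]]'

```text
clock: 51.8
eef_pos: [0.4804, -0.2759, 0.264]
tool_rot: [1.0, 0.022, 0.001, 0.001]
ft_force: [1.2, -0.5, -0.4]
grip_width: 0.0342
```

>>> jog_arm --jaw '[0.6,0.6,0.6,0.6,0.6,0.6,0.6,0.6]' --linear '[[-0.02,0,-0.02],[-0.04,0,-0.03],[-0.06,0.02,-0.04],[-0.08,0.04,-0.04],[-0.1,0.06,-0.04],[-0.1,0.08,-0.04],[-0.1,0.08,-0.04],[-0.1,0.08,-0.04]]' --delta_rot '[[0,0,0],[0,0,0],[0,0,0],[0,0,0],[0,0,0],[0,0,0],[0,0,0],[0,0,0]]'

```text
clock: 52.47
eef_pos: [0.3835, -0.3608, 0.3007]
tool_rot: [1.0, 0.021, 0.0, 0.0]
ft_force: [-0.1, 0.0, -0.5]
grip_width: 0.0341
```

```bash
python3 - <<'E'
from h import *
cam('wrist','w27.png'); cam('scene','s27.png'); cam('top','t27.png');st()
i=cv2.imread('pics/s27.png')[130:320,190:430]; cv2.imwrite('pics/s27c.png',cv2.resize(i,None,fx=3.3,fy=3.1,interpolation=cv2.INTER_CUBIC)[:600,:800])
i=cv2.imread('pics/t27.png')[120:280,240:460]; cv2.imwrite('pics/t27c.png',cv2.resize(i,None,fx=3.5,fy=3.5,interpolation=cv2.INTER_CUBIC))
E
```

```text
{'clock': 52.6167, 'joint_pos': [-0.7522, 0.2764, 0.2805, 1.5748, 0.0003, 0.7733], 'joint_vel': [0.0088, -0.0005, -0.0053, -0.0032, -0.0004, -0.0014], 'tau': [-0.378, -39.4791, 25.9241, -0.005, -0.0162, 0.0019], 'eef_pos': [0.3841, -0.3594, 0.3004], 'tool_rot': [0.9997, 0.0226, 0.0001, -0.0001], 'ft_force': [0.214, 0.1829, 0.175], 'ft_torque': [-0.0126, -0.0179, 0.0401], 'grip_width': 0.034}
```

View pics/w27.png

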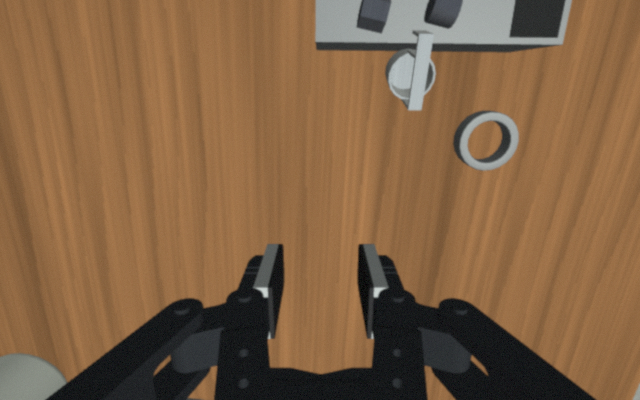

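View pics/s27c.png

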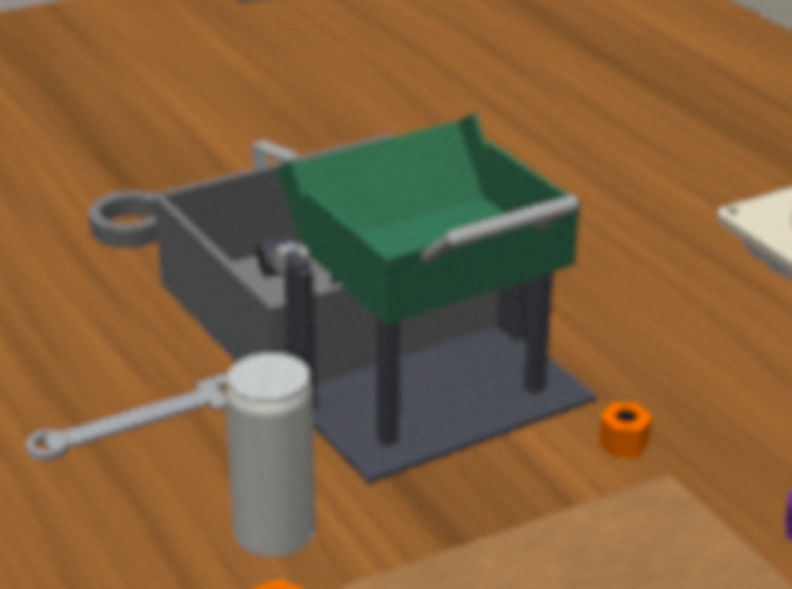

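View pics/t27c.png

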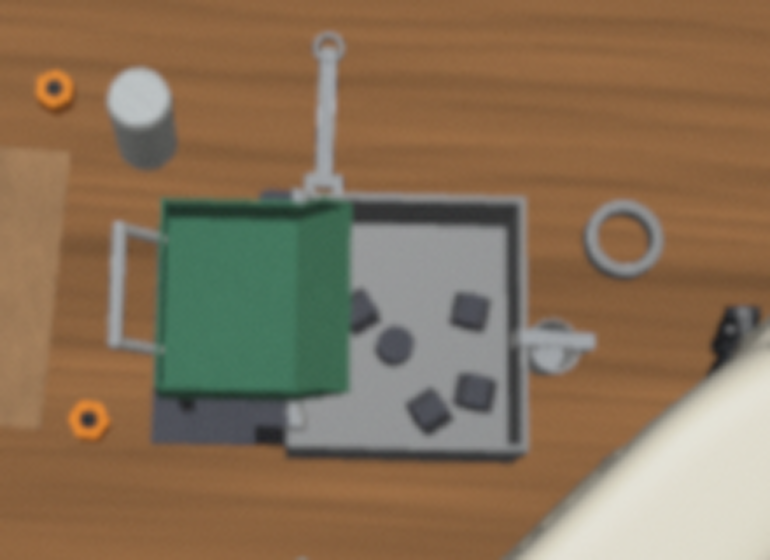

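```bash
python3 - <<'E'
from h import *
P,im,d=world('w27.png')
pts=np.array([P[v,u] for u,v in [(424,38),(423,46),(421,58),(420,70),(418,82),(417,95),(416,104)]]); print(pts.round(4))
k=np.polyfit(pts[:,1],pts[:,2],1); print('tilt',np.arctan(k[0]))
for u,v in [(395,90),(405,97),(430,70),(410,70)]: print(P[v,u].round(4))
E
```

```text
[[ 0.4775 -0.2397  0.1043]
 [ 0.4777 -0.2468  0.1038]
 [ 0.4783 -0.2573  0.0997]
 [ 0.479  -0.2684  0.0991]
 [ 0.4794 -0.2798  0.0956]
 [ 0.481  -0.2927  0.092 ]
 [ 0.4816 -0.3018  0.0906]]
tilt 0.22616609107337662
[ 0.4664 -0.2896  0.0503]
[ 0.4764 -0.2964  0.0604]
[ 0.5012 -0.2666  0.0582]
[ 0.4847 -0.2667  0.035 ]
```

>>> jog_arm --jaw '[0.6,0.6,0.6,0.6,0.6,0.6,0.6,0.6]' --linear '[[0,0,0],[0,0,0],[0,0,0],[0,0,0],[0,0,0],[0,0,0],[0,0,0],[0,0,0]]' --delta_rot '[[0,0,0],[0,0,0],[0,0,0],[0,0,0],[0,0,0],[0,0,0],[0,0,0],[0,0,0]]'

```text
clock: 53.28
eef_pos: [0.3839, -0.3601, 0.3]
tool_rot: [1.0, 0.022, -0.0, -0.0]
ft_force: [0.2, -0.4, 0.1]
grip_width: 0.0341
```

```bash
python3 - <<'E'
from h import *
cam('wrist','w28.png'); a=cv2.imread('pics/w27.png').astype(int)[0:180,300:560]; b=cv2.imread('pics/w28.png').astype(int)[0:180,300:560]; print(np.abs(a-b).mean(),np.percentile(np.abs(a-b),99.5))
P,im,d=world('w28.png'); pts=np.array([P[v,u] for u,v in [(424,38),(421,58),(418,82),(416,104)]]); print(pts.round(4))
P,im,d=world('top0.png');Q,_,_=world('t27.png')
for u,v in [(280,146),(333,150),(409,188),(427,188),(418,180)]: print(P[v,u].round(3),Q[v,u].round(3))
print(bot.job_done())
E
```

```text
3.538760683760684 46.0
[[ 0.477  -0.2391  0.1055]
 [ 0.4775 -0.2566  0.1018]
 [ 0.4792 -0.2789  0.0959]
 [ 0.4813 -0.3008  0.0909]]
[0.679 0.125 0.152] [0.681 0.125 0.149]
[ 0.718 -0.049  0.02 ] [ 0.724 -0.05   0.003]
[ 0.595 -0.315  0.023] [ 0.593 -0.315  0.027]
[ 0.598 -0.377  0.021] [ 0.597 -0.376  0.027]
[ 0.628 -0.348  0.012] [ 0.626 -0.347  0.019]
the job is handed in; nothing more can be done
None
```

I handed the job in at about 53 s. By my last pictures everything is where it should be, but one contact early on came close to the force limits (below).

**What I did**
- All five dark parts (three nuts, two sleeves) went into the skip one at a time. I left the orange and purple look-alikes alone.
- I tipped the skip by its bar to about 1.94 rad, judged from how far the gripper travelled, and all five parts dropped into the tub.
- I eased it back with the bar gripped the whole way, so it was never let go to fall. The gripper ended within 1 mm of where it started.
- The drip cup hangs by its hook over the middle of the tub's far end wall.

**Last checks**
- **Parts:** five are visible in the tub.
- **Skip:** it is upright.
- **Cup:** it is tilted about 0.23 rad (limit 0.4), its underside is roughly 32 mm above the bench, and the hook tip is inside the tub below the rim. The strap measured the same within noise about 0.7 s later.
- **Spray can, wrench, tape roll:** the can and tape roll read the same before and after. The wrench looked unmoved, though its depth reading at the one pixel I compared differed (20 mm, then 3 mm high).

**What went wrong or disagreed**
- **Near the force limits:** on the first placing, the gripper pressed on the skip's side wall. The wrist force reached 110.8 N, under the 120 N limit. The gripper's linkage probably made the contact, and if that counts as the gripper's body, its 40 N limit was probably passed. I can't tell from the readings, and no verdict was reported.
- **Tool height reading:** the reported tool height was about 42 mm lower than where the fingers really were, so the first two grasps closed above the nut. I corrected for it from the depth pictures.

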